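# Level-rod check of the packing line's gear unit

## Task

Check the belt drive's gear unit: first flip the hinged reading card right over by its orange bar, so that it lies flat with its colour-banded face up. Then take the yellow-handled level rod from its cradle, push it down the sloping guide tube until its red collar stops on the tube's mouth, pause there briefly and draw it right out. Finish still holding the rod in the gripper, still and level, with its tip a few centimetres above the middle of the card's banded face and the rod touching nothing else; do not disturb the other loose things on the bench.

Things in the scene. Friction and masses are not known exactly. Their poses are not given: they have to be found in the camera images.
- rod: Loose level rod, about 0.11 kg, lying level in its cradle, axis 75 mm above the bench. Origin: handle's middle, on the axis; +x towards the tip, z up. Yellow handle x -50 to 50, 14 wide (y), 20 high (z), to be gripped across y at x = 0, free from x = -30 to 40. Red collar 32 across, x 45 to 53. Steel stem 8 across from x 53 to the tip at x 173, last 6 mm tapered. Fingers may lean along the rod.
- rod_tip (a point): Tip of the rod, on its axis, 173 from the rod's origin.
- rod_collar (a point): Centre of the collar's tip-side face, 53 from the rod's origin; 120 from the tip.
- cradle: White cradle fixed to the bench: base 190 x 70 x 10 mm, two posts with side lips. Origin on the bench below the rod's origin (within 2 mm), +x along the rod to its tip. Rear post at x -46 to -36 under the handle, lips to 77 high; front post at x 110 to 120 under the stem, lips to 81 high. Lift the rod 30 or more straight up to clear it.
- guide_tube: Steel guide tube, fixed, sloping 45 degrees. Origin: centre of its mouth; +z is the tube's axis pointing out of the mouth, up and away from the gear unit: the rod goes in along -z. Bore 16 mm, flaring to 24 over the last 12; rim 30 across, on which the collar stops when its face is at z = 0; all 120 mm of stem fits in freely.
- gear_unit: Gear unit fixed to the bench: blue housing 140 (x) x 100 (y -60 to +40) x 110 tall on a 180 x 140 foot, grey motor towards -y to y = -210, black terminal box on it to 135 high. Origin on the bench. The tube leaves the housing's +y face; the mouth is at (0, 90, 135) in this frame.
- card_stand: Aluminium stand fixed to the bench, 90 (x) x 136 (y) x 34 tall; origin centre of underside. The card's hinge axis runs along the stand's x axis, through (0, 0, 40).
- leaf (a joint): Hinge of the reading card, rad: 0 = card lies flat on the stand's +y side with its plain grey back up; it turns up and over, and at 3.14 (stop) lies flat on the -y side with its banded face up. Stiff: stays wherever it is left, needs about 1.5 to 2 N at the bar.
- leaf_bar (a point): Middle of the round orange bar at the card's free edge: 10 mm thick, 78 long, parallel to the hinge and 110 from it. It turns between gripping fingers, so it can be carried round with the gripper pointing down. 66 is free along the bar between side arms; the plate ends 68 from the hinge. At joint angle a it is at stand y = 110 cos a, 40 + 110 sin a high.
- leaf_face (a point): Centre of the card's face with one green and two red bands on white, 78 x 58, 38 from the hinge; it faces down at the start and up, 42 above the bench, once flipped.
- gift_red: loose bystander: red gift carton with white flowers, 100 x 80 x 100 tall; origin centre of underside
- cards: loose bystander: banded stack of cream cards, 90 x 60 x 36 tall; origin centre of underside
- tape: loose bystander: roll of amber tape lying flat, 84 across, 24 tall; origin centre of underside
- screwdriver: loose bystander: screwdriver lying on the bench, about 200 long
- jar: loose bystander: amber sweet jar with red cap, 64 across, 90 tall; origin centre of underside
- tin: loose bystander: closed aluminium tin, 68 across, 55 tall; origin centre of underside

How it is judged (in metres and radians):
On the way, in this order (a step that is already met when the one before it is completed fails the run):
1. the reading card is flipped over, banded face up (value of joint leaf above 2.95 rad), for 0.2 s.
2. the rod is in the guide tube with its collar on the mouth (z of rod_collar in the frame of guide_tube below 0.004 m and distance between rod_collar and guide_tube below 0.01 m and angle between the x axis of rod and the z axis of guide_tube, either way round below 0.15 rad), for 0.2 s.
3. the rod is drawn right out and held (z of rod_tip in the frame of guide_tube above 0.01 m and contact force between the fingers and rod above 1 N), for 0.1 s.
At the end, for the whole second after the job is handed in: Card turned beyond 2.95 rad; rod held by the fingers alone, touching nothing else, at rest (under 30 mm/s), level within 8.5 degrees, its tip within 30 mm sideways of the middle of the banded face and 55 to 145 mm above the bench (value of joint leaf above 2.95 rad and horizontal distance between rod_tip and leaf_face below 0.03 m and height (world z) of rod_tip between 0.055 and 0.145 m and angle between rod's own x axis and vertical between 1.42 and 1.72 rad and contact force between the fingers and rod above 1 N and linear speed of rod below 0.03 m/s and contact force between rod and card_stand below 0.2 N and contact force between rod and cradle below 0.2 N and contact force between rod and gear_unit below 0.2 N and contact force between rod and gift_red below 0.2 N and contact force between rod and cards below 0.2 N and contact force between rod and tape below 0.2 N and contact force between rod and screwdriver below 0.2 N and contact force between rod and jar below 0.2 N and contact force between rod and tin below 0.2 N); the arm keeps its last pose, push and grip.
It fails at once if a loose bystander is moved more than 25 mm (distance of any of gift_red, cards, tape, screwdriver, jar, tin from where it was at the start of the episode above 0.025 m).
It also fails if it takes over 67 s, if anything falls off the work surface, if the arm or the gripper's body presses on something with over 40 N, if the wrist force passes 120 N, or if a joint passes its speed limit or range.

## Robot

A 6-joint arm with a two-finger parallel gripper is mounted at the origin on the work surface. World frame = base frame: x ahead of the robot, y to its left, z up, the work surface at z = 0. Lengths are in m, angles in degrees, forces in N, time in s.
With the tool pointing down it reaches from about 0.4 to 0.825 m from the base axis. Payload 7 kg.
Tool frame: the origin (TCP) lies where the fingers leave the gripper's body, on its centre line; the fingertips stand 66 mm ahead of it and the grasp point (between the pads) lies 47 mm ahead of it; z points along the fingers, y is the direction in which the jaws open and shut (so a half turn about z gives the same grasp; the last joint's range is limited). The gripper opens to 88 mm and grips with 3 to 60 N. Pads are 19 mm wide; open, the fingers measure 130 mm over their backs; the gripper's body (78 mm by 193 mm) begins 47 mm behind the grasp point.
Start: joints at [-50.071, 20.546, 0.682, 0, -70.136, -16.507], TCP at [0.268, -0.619, 0.292] pointing down, gripper open.
Joint ranges: [-176.03, 176.03], [-82.01, 121.73], [-58.28, 71.71], [-173.87, 95.51], [-174.79, -0.11], [-173.66, 173.66]. Speed limits (degrees/s): [136.94, 136.94, 172.46, 180, 180, 180].

## Interface

Orientations are given as [roll, pitch, yaw] about the fixed x, y, z axes, in that order (R = Rz(yaw) Ry(pitch) Rx(roll)).
In Python, from plant import get_obs, snapshot, close_job gives the robot as it stands.
- The arm moves only by the tool play_rows, never from a script. Its argument "series" is a list of rows, each a list of 5 numbers: the opening in per cent of the stroke, from 0 (shut) to 100 (fully open), then the shift along the tool's x, y, z in m, then the turn about the tool's z in degrees. In form: [[jaw, dx, dy, dz, spin], ...]. A call has 1 to 10 rows; each row is the pose to reach, as a shift and turn from the pose commanded when the call began, along the tool's axes at that moment; what a row does not reach only later rows make up. A row lasts 1/10 s, in which the tool goes at most 50 mm and 8.59 degrees, less where a joint would pass 70% of its speed; a pose out of reach is approached as far as the arm can. A call with a gripper value outside its range is refused whole. The fingers move at their own pace and stop on an object; the grip force is fixed at half the most. Time passes only in rows, so rows that repeat a pose let the fingers close. It gives the time, the measured TCP pose, the force and the opening at its end, in the units of the state.
- get_obs(): the state, without advancing time (a new reading comes with each control period).
- snapshot(name): name is "side" or "top"; returns a dict with "frame" (420x560x3 uint8, red, green, blue), "z_map" (420x560 float32, m along the optical axis (not along the pixel's ray), 0 where there is no reading), "mtx" (3x3 intrinsics, pixels), "D" ([k1, k2, p1, p2, k3] as OpenCV has them; the pictures are not rectified), "camera_from_world" (4x4, takes a point from world to camera coordinates). Camera axes: x right, y up, looking along -z (the intrinsics and any distortion apply to the point x, -y, -z); pixel columns grow to the right and rows downward; lengths in m; the calibration is good to about 2 mm. A picture is of the moment at which its call begins.
- close_job(): hands the job in, once; it reports no verdict.
The state is a dict: "clock": time; "joint_pos": joint angles; "qvel": joint speeds; "tau": joint torques, N m; "tool_pos": TCP position; "orientation": TCP orientation; "force": force on the tool from outside, world axes, zero at the start; "moment": the same for the moment, N m; "opening": finger opening in m.
Only numpy, scipy, OpenCV 4.12 (cv2) and the standard library are available. Lean on these libraries where they do the work, as an engineer would, in place of code of your own. Each camera call takes 0.05 s, during which the arm holds its last target.

## Working session

There is one attempt and no reset: what is moved stays moved. The work goes in short steps, Python scripts to look and compute and a tool call to move; the robot and the scene stay as the last step left them, time stands still between calls to the robot, and variables do not carry over. Pictures are saved under pics/ and viewed, and the job is handed in when it is done.

Besides the shell and the picture viewer there is one more tool, called after "Call:" by a JSON object that holds its "method" and its "body". play_rows: Moves the arm, as the interface text tells. Its arguments: {"type":"object","properties":{"series":{"type":"array"}},"required":["series"]}

```bash
mkdir -p pics; ls
python3 - <<'E'
from plant import get_obs, snapshot
import cv2,numpy as np
print(get_obs())
for n in("side","top"):
    s=snapshot(n);np.savez(f"pics/{n}0.npz",**s)
    cv2.imwrite(f"pics/{n}0.png",s["frame"][:,:,::-1]);print(n,s["mtx"],s["D"],s["camera_from_world"])
E
```

```text
pics
{'clock': 0.0, 'joint_pos': array([-5.00709684e+01,  2.05908418e+01,  6.34566110e-01, -2.11382265e-02,
       -7.01361446e+01, -1.65062646e+01]), 'qvel': array([-0.00636302,  0.01886728, -0.07201353,  0.08043097,  0.01089699,
       -0.02540136]), 'tau': array([ 1.91359875e-03, -5.82714272e+01,  2.93061680e+01,  6.99740097e+00,
        6.91430309e-03, -1.99353390e-04]), 'tool_pos': array([ 0.26815203, -0.61903646,  0.29123212]), 'orientation': array([ 1.79905742e+02, -7.20869270e-03, -1.56584426e+02]), 'force': array([ 0.7002848 , -0.28007188,  0.80023842]), 'moment': array([-0.01646842,  0.02429697, -0.01809434]), 'opening': 0.08771250215625971}
side [[532.05592915   0.         276.20789883]
 [  0.         532.05592915 217.80858906]
 [  0.           0.           1.        ]] [-0.13695106  0.          0.          0.          0.        ] [[-0.96088737 -0.27672808 -0.01081802  0.57305072]
 [ 0.21141823 -0.75822193  0.61676724 -0.12402742]
 [-0.17887928  0.59035673  0.78707124 -1.47259366]
 [ 0.          0.          0.          1.        ]]
top [[429.59678446   0.         276.70556684]
 [  0.         429.59678446 215.4864117 ]
 [  0.           0.           1.        ]] [-0.13062687  0.          0.          0.          0.        ] [[ 0.0207338  -0.99977121  0.00525773  0.05247391]
 [ 0.98131896  0.02135663  0.19119883 -0.58455877]
 [-0.19126738  0.00119523  0.98153724 -0.96004875]
 [ 0.          0.          0.          1.        ]]
```

View pics/side0.png

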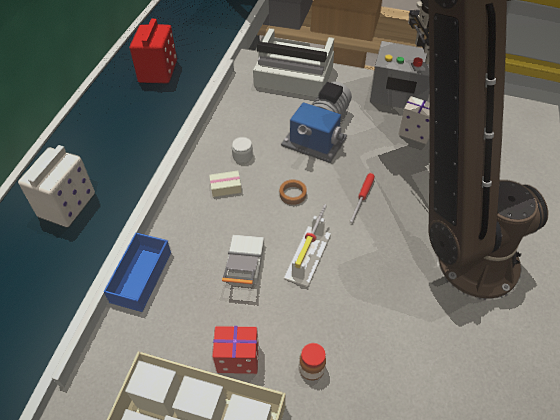

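View pics/top0.png

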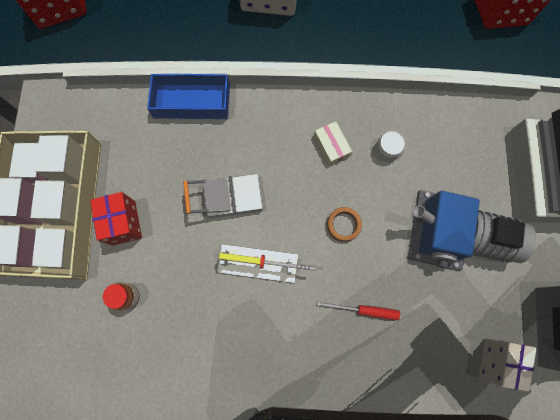

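```bash
cat > h.py <<'E'
import numpy as np,cv2
def load(n): return dict(np.load(f"pics/{n}.npz"))
def cloud(s):
    K,D,T=s["mtx"],s["D"],s["camera_from_world"];z=s["z_map"]
    h,w=z.shape;u,v=np.meshgrid(np.arange(w),np.arange(h))
    p=cv2.undistortPoints(np.stack([u,v],-1).reshape(-1,1,2).astype(np.float64),K,D,None,None,None).reshape(h,w,2) if False else cv2.undistortPoints(np.stack([u,v],-1).reshape(-1,1,2).astype(np.float64),K,D).reshape(h,w,2)
    pc=np.stack([p[...,0]*z,-p[...,1]*z,-z],-1)
    P=(pc-T[:3,3])@T[:3,:3]
    P[z<=0]=np.nan
    return P
def proj(s,P):
    K,D,T=s["mtx"],s["D"],s["camera_from_world"]
    c=np.atleast_2d(P)@T[:3,:3].T+T[:3,3]
    c=c*[1,-1,-1]
    return cv2.projectPoints(c.reshape(-1,1,3),np.zeros(3),np.zeros(3),K,D)[0].reshape(-1,2)
def ray(s,uv):
    K,D,T=s["mtx"],s["D"],s["camera_from_world"]
    p=cv2.undistortPoints(np.array(uv,float).reshape(-1,1,2),K,D).reshape(-1,2)
    d=np.c_[p[:,0],-p[:,1],-np.ones(len(p))]@T[:3,:3]
    o=-T[:3,:3].T@T[:3,3]
    return o,d
def atz(s,uv,z):
    o,d=ray(s,uv);return o+d*((z-o[2])/d[:,2])[:,None]
E
python3 - <<'E'
from h import *
for n in("top0","side0"):
    s=load(n);P=cloud(s);f=s["frame"]
    hsv=cv2.cvtColor(f,cv2.COLOR_RGB2HSV)
    H,S,V=hsv[...,0].astype(int),hsv[...,1],hsv[...,2]
    ws=(P[...,0]>0.3)&(P[...,0]<1.0)&(abs(P[...,1])<.7)
    def rep(name,m):
        q=P[m&ws];
        if len(q)<5:print(name,len(q));return
        r=cv2.minAreaRect(q[:,:2].astype(np.float32))
        print(n,name,len(q),"med",np.median(q,0).round(4),"zmax",np.percentile(q[:,2],[5,50,95]).round(4),"rect",np.round(r[0],4),np.round(r[1],4),round(r[2],1))
    rep("yellow",(H>24)&(H<34)&(S>170)&(V>120)&(P[...,2]>.06))
    rep("orange",(H>5)&(H<20)&(S>180)&(V>150)&(P[...,2]<.07)&(P[...,1]>0.1))
    rep("bluetop",(H>100)&(H<125)&(S>120)&(P[...,2]>.1)&(P[...,2]<.125)&(P[...,1]<0))
    rep("redcollar",(H<6)&(S>180)&(abs(P[...,1])<.2)&(P[...,2]>.05)&(P[...,2]<.11)&(P[...,0]>.45)&(P[...,0]<.7))
# height map image around
s=load("top0");P=cloud(s)
img=s["frame"][:,:,::-1]
cv2.imwrite("pics/c1.png",cv2.resize(img[160:300,170:330],None,fx=5,fy=4.2,interpolation=cv2.INTER_CUBIC))
cv2.imwrite("pics/c2.png",cv2.resize(img[170:290,380:550],None,fx=4.5,fy=4.5,interpolation=cv2.INTER_CUBIC))
s=load("side0");img=s["frame"][:,:,::-1]
cv2.imwrite("pics/c3.png",cv2.resize(img[190:310,205:345],None,fx=5,fy=5,interpolation=cv2.INTER_CUBIC))
cv2.imwrite("pics/c4.png",cv2.resize(img[70:170,270:370],None,fx=6,fy=6,interpolation=cv2.INTER_CUBIC))
E
```

```text
yellow 0
orange 0
top0 bluetop 2378 med [ 0.5625 -0.3444  0.1097] zmax [0.1066 0.1097 0.1126] rect [ 0.5653 -0.3466] [0.0997 0.1387] 78.0
top0 redcollar 21 med [0.4743 0.0958 0.0898] zmax [0.0859 0.0898 0.0912] rect [0.4736 0.0958] [0.021  0.0045] 0.3
side0 yellow 10 med [ 0.3819 -0.6477  0.1717] zmax [0.168  0.1717 0.1747] rect [ 0.3815 -0.6474] [0.0228 0.0139] 67.2
orange 0
side0 bluetop 859 med [ 0.5623 -0.3407  0.1091] zmax [0.1047 0.1091 0.1136] rect [ 0.5646 -0.3455] [0.104  0.1388] 77.6
side0 redcollar 5 med [0.4748 0.1    0.0917] zmax [0.0863 0.0917 0.0918] rect [0.4754 0.0995] [0.0109 0.0039] 1.2
```

View pics/c1.png

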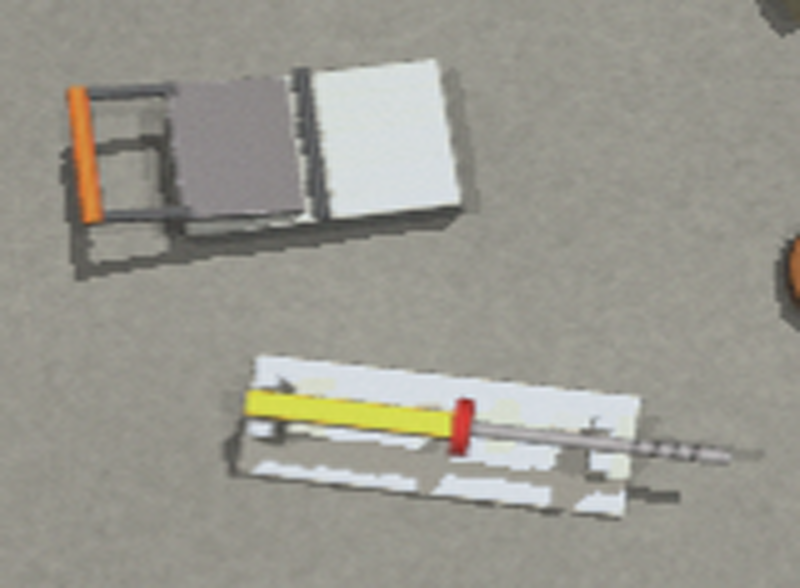

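View pics/c2.png

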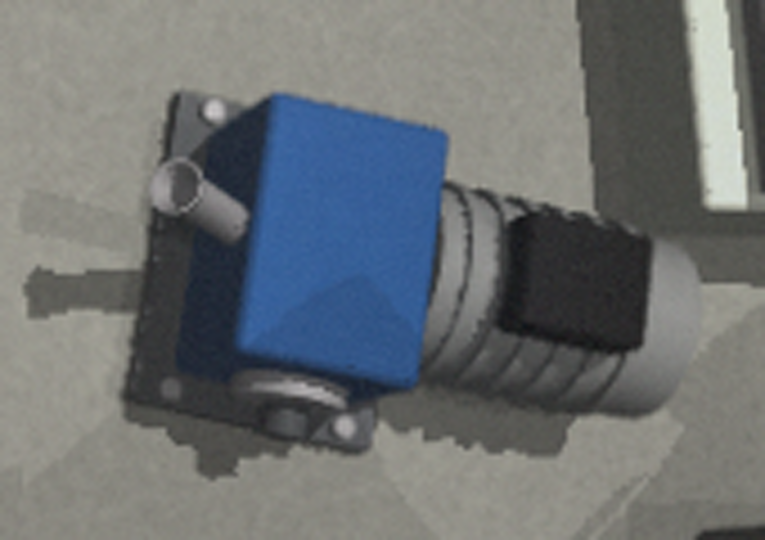

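View pics/c3.png

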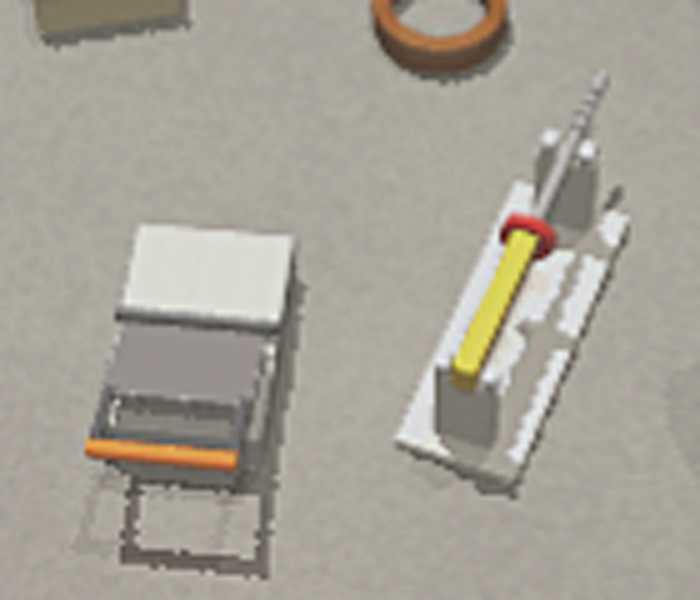

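View pics/c4.png

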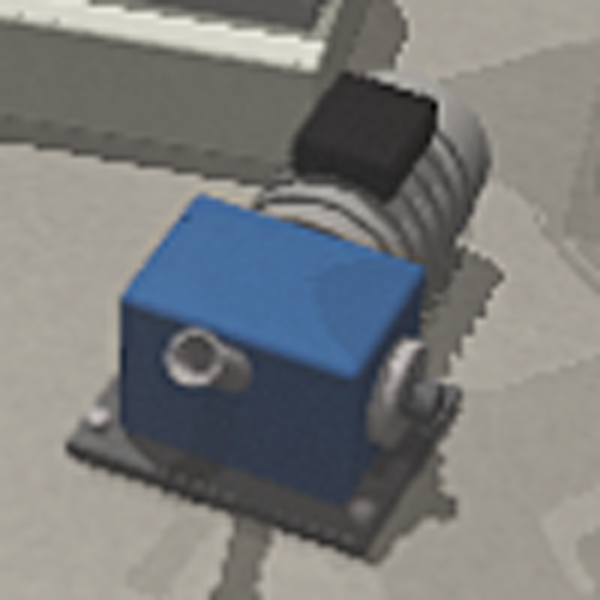

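Run:
```python
from h import *
for n,pts in(("top0",[(235,258),(187,195),(250,195),(215,195),(262,262),(285,266),(345,224),(455,225),(419,212)]),("side0",[(303,255),(237,281),(310,125)])):
    s=load(n);P=cloud(s);hsv=cv2.cvtColor(s["frame"],cv2.COLOR_RGB2HSV)
    T=s["camera_from_world"];print("cam",-T[:3,:3].T@T[:3,3])
    for u,v in pts: print(n,u,v,s["frame"][v,u],hsv[v,u],P[v,u].round(4))
```

```text
cam [0.38892462 0.06609359 1.05381467]
top0 235 258 [213 219  82] [ 31 160 219] [0.4777 0.1569 0.0872]
top0 187 195 [209 131  58] [ 15 184 209] [0.6232 0.2762 0.0793]
top0 250 195 [214 220 219] [ 85   7 220] [0.6368 0.131  0.0357]
top0 215 195 [143 139 137] [ 10  11 143] [0.6309 0.2141 0.0528]
top0 262 262 [211  66  62] [  1 180 211] [0.4699 0.0957 0.0895]
top0 285 266 [115 114 109] [ 25  13 115] [0.4628 0.0437 0.0783]
top0 345 224 [155 155 145] [ 30  16 155] [ 0.5767 -0.1067 -0.0024]
top0 455 225 [ 53  94 150] [107 165 150] [ 0.5593 -0.3427  0.1114]
top0 419 212 [78 76 78] [150   7  78] [ 0.5862 -0.2563  0.1185]
cam [0.31344237 0.93389449 1.24173144]
side0 303 255 [212 207  87] [ 29 150 212] [0.4744 0.1666 0.0853]
side0 237 281 [214 128  68] [ 12 174 214] [0.6184 0.283  0.0751]
side0 310 125 [ 71 107 155] [107 138 155] [ 0.5717 -0.3035  0.1066]
```

```bash
cat > fit.py <<'E'
from h import *
from scipy.optimize import minimize
def box(x0,x1,y0,y1,z0,z1): return np.array([[x,y,z] for x in(x0,x1) for y in(y0,y1) for z in(z0,z1)],float)
def cylx(x0,x1,r,n=24):
    t=np.arange(n)*2*np.pi/n
    return np.concatenate([np.c_[np.full(n,x),r*np.cos(t),r*np.sin(t)] for x in(x0,x1)])
def Rz(a): c,s=np.cos(a),np.sin(a);return np.array([[c,-s,0],[s,c,0],[0,0,1]])
def render(s,parts,roi,ss=4):
    x0,y0,x1,y1=roi;m=np.zeros(((y1-y0)*ss,(x1-x0)*ss),np.uint8)
    for Q in parts:
        uv=(proj(s,Q)-[x0,y0]+.5)*ss-.5
        h=cv2.convexHull(np.round(uv*16).astype(np.int32)) 
        cv2.fillConvexPoly(m,h,1,shift=4)
    return cv2.resize(m.astype(np.float32),(x1-x0,y1-y0),interpolation=cv2.INTER_AREA)
def fit(views,parts_of,p0,step):
    def cost(p):
        c=0
        for s,mask,roi in views:
            x0,y0,x1,y1=roi;r=render(s,parts_of(p),roi);m=mask[y0:y1,x0:x1]
            c+=np.abs(r-m).sum()/m.sum()
        return c
    sim=np.array([p0]+[np.array(p0)+np.eye(len(p0))[i]*step[i] for i in range(len(p0))])
    r=minimize(cost,p0,method="Nelder-Mead",options=dict(initial_simplex=sim,xatol=1e-5,fatol=1e-5,maxiter=600))
    return r.x,r.fun
def hsv(s):
    h=cv2.cvtColor(s["frame"],cv2.COLOR_RGB2HSV).astype(int);return h[...,0],h[...,1],h[...,2]
def yellow(s): H,S,V=hsv(s);return ((H>24)&(H<36)&(S>90)&(V>90)).astype(np.float32)
def red(s): H,S,V=hsv(s);return (((H<6)|(H>174))&(S>110)&(V>70)).astype(np.float32)
def orange(s): H,S,V=hsv(s);return ((H>8)&(H<20)&(S>110)&(V>90)).astype(np.float32)
def blue(s): H,S,V=hsv(s);return ((H>100)&(H<125)&(S>70)&(V>25)).astype(np.float32)
E
python3 - <<'E'
from fit import *
t,s=load("top0"),load("side0")
hb=box(-.05,.05,-.007,.007,-.01,.01)
rod=lambda p:[hb@Rz(p[2]).T+[p[0],p[1],.075]]
for vs in([(t,yellow(t),(205,240,265,275))],[(s,yellow(s),(285,225,325,275))],[(t,yellow(t),(205,240,265,275)),(s,yellow(s),(285,225,325,275))]):
    p,c=fit(vs,rod,[.476,.15,np.radians(-100)],[.01,.01,.1]);print("rod",p[:2].round(4),np.degrees(p[2]),c)
cy=cylx(-.039,.039,.005)
bar=lambda p:[cy@Rz(p[2]).T+p[[0,1,3]]] 
vs=[(t,orange(t),(175,170,200,225)),(s,orange(s),(215,270,260,295))]
p,c=fit(vs,lambda p:bar(np.array(p)),[.62,.278,.07,.072],[.01,.01,.1,.01]);print("bar",p.round(4),np.degrees(p[2]),c)
a=np.arcsin((p[3]-.04)/.11);d=.11*np.cos(a);n=np.array([-np.sin(p[2]),np.cos(p[2])])
print("a",a,"hinge",p[:2]-n*d,"face final",p[:2]-n*(d+.038))
bx=box(-.07,.07,-.06,.04,.0,.11)
gear=lambda p:[bx@Rz(p[2]).T+[p[0],p[1],0]]
for vs in([(t,blue(t),(405,180,500,270))],[(s,blue(s),(280,95,350,165))],[(t,blue(t),(405,180,500,270)),(s,blue(s),(280,95,350,165))]):
    p,c=fit(vs,gear,[.565,-.336,np.radians(-12)],[.01,.01,.1]);print("gear",p[:2].round(4),np.degrees(p[2]),c)
    print(" mouth",(Rz(p[2])@[0,.09,.135]+[p[0],p[1],0]).round(4))
m=Rz(p[2])@[0,.09,.135]+[p[0],p[1],0]
print(proj(t,m),proj(s,m))
E
```

```text
rod [0.4793 0.1459] -96.80236636390869 0.3258928656578064
rod [0.4787 0.1429] -93.61334031159379 0.5662251710891724
rod [0.4791 0.1454] -94.92570925488567 0.9245993494987488
bar [0.6205 0.279  0.1676 0.0709] 9.601500678398153 0.3016061782836914
a 0.284400275166312 hinge [0.63812261 0.17487255] face final [0.6444608  0.13740487]
gear [ 0.5693 -0.3409] -9.129754481680296 0.1938190758228302
 mouth [ 0.5836 -0.2521  0.135 ]
gear [ 0.5669 -0.3438] -3.124293914752054 0.31547436118125916
 mouth [ 0.5719 -0.254   0.135 ]
gear [ 0.5664 -0.3402] -5.721884691655855 0.5224206447601318
 mouth [ 0.5754 -0.2506  0.135 ]
[[419.15518171 215.24799203]] [[305.05926221 129.0626642 ]]
```

Run:
```python
from fit import *
t,s=load("top0"),load("side0")
def tri(a,b):
    o1,d1=ray(t,a);o2,d2=ray(s,b);d1=d1[0]/np.linalg.norm(d1);d2=d2[0]/np.linalg.norm(d2)
    A=np.c_[d1,-d2];k=np.linalg.lstsq(A,o2-o1,rcond=None)[0]
    p,q=o1+d1*k[0],o2+d2*k[1];return ((p+q)/2).round(4),np.linalg.norm(p-q).round(4)
print("mouth",tri((419.6,211.6),(302.8,129.5)))
print("tip",tri((322.3,268.3),(205+600/5,190+75/5)))
print("tip z",atz(t,(322.3,268.3),.075),atz(s,(325,205),.075))
def big(img,roi,f,name):
    x0,y0,x1,y1=roi;cv2.imwrite(name,cv2.resize(img[y0:y1,x0:x1],None,fx=f,fy=f,interpolation=cv2.INTER_NEAREST))
# overlays
o=t["frame"][:,:,::-1].copy();o[yellow(t)>0]=(255,0,255);o[blue(t)>0]=(0,255,0);o[orange(t)>0]=(255,255,0)
big(o,(170,160,530,290),2,"pics/m1.png")
o=s["frame"][:,:,::-1].copy();o[yellow(s)>0]=(255,0,255);o[blue(s)>0]=(0,255,0);o[orange(s)>0]=(255,255,0)
big(o,(205,80,355,310),3,"pics/m2.png")
P=cloud(t)
```

```text
mouth (array([ 0.5842, -0.2544,  0.1281]), np.float64(0.0019))
tip (array([ 0.4613, -0.0443,  0.0489]), np.float64(0.0002))
tip z [[ 0.45948298 -0.04138704  0.075     ]] [[ 0.45792348 -0.02285338  0.075     ]]
```

View pics/m1.png

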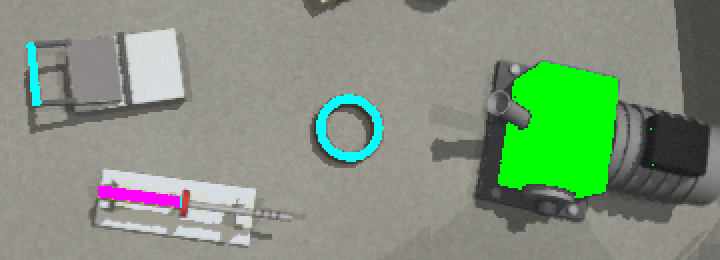

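View pics/m2.png

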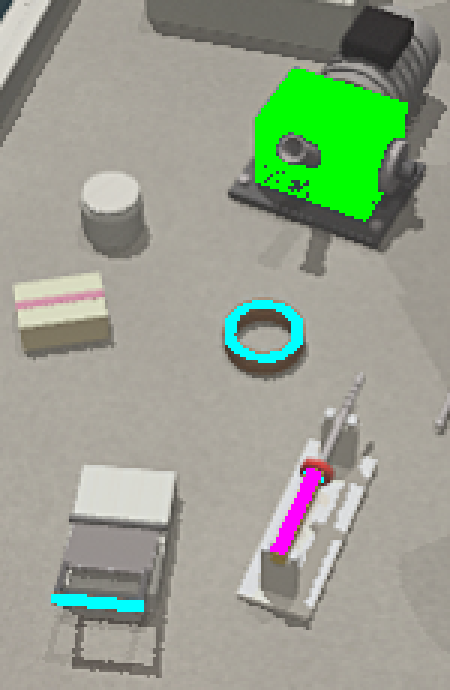

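Run:
```python
from fit import *
t,s=load("top0"),load("side0")
f=box(-.05,.05,-.007,.007,.01,.01)
rod=lambda p:[f@Rz(p[2]).T+[p[0],p[1],.075]]
A=[(t,yellow(t),(205,240,265,275))];B=[(s,yellow(s),(285,225,325,275))]
for vs in(A,B,A+B):
    p,c=fit(vs,rod,[.476,.15,np.radians(-97)],[.01,.01,.1]);print("rod",p[:2].round(4),np.degrees(p[2]),c)
    tip=Rz(p[2])@[.173,0,0]+[p[0],p[1],.075];print(proj(t,tip),proj(s,tip),tip)
# gear top face via plane pixels
for n,im in(("t",t),("s",s)):
    P=cloud(im);b=blue(im)>0
    H,S,V=hsv(im)
    m=b&(abs(P[...,2]-.11)<.012)
    m=cv2.morphologyEx(m.astype(np.uint8),cv2.MORPH_OPEN,np.ones((3,3),np.uint8))
    uv=np.argwhere(m)[:,::-1];X=atz(im,uv,.11)
    r=cv2.minAreaRect(X[:,:2].astype(np.float32));print(n,r, np.median(P[m>0][:,2]))
    th=np.radians(r[2]-90) if r[2]>45 else np.radians(r[2])
    c=np.array([*r[0],0]);o=c+Rz(th)@[0,.01,0]
    mo=o+Rz(th)@[0,.09,.135];print("origin",o,"mouth",mo,proj(t,mo),proj(s,mo), np.degrees(th))
```

```text
rod [0.4788 0.1496] -96.09000929256807 0.20456932485103607
[[313.98801737 267.73577197]] [[324.10687961 204.93240768]] [ 0.4604243  -0.02241321  0.075     ]
rod [0.4772 0.1492] -96.21113900230974 0.17756623029708862
[[314.127229   268.59709578]] [[324.80284707 204.98845859]] [ 0.45847274 -0.02274408  0.075     ]
rod [0.4781 0.1501] -95.96883910072555 0.44318687915802
[[313.78208664 267.86621559]] [[324.17500299 205.07717141]] [ 0.46011919 -0.02194571  0.075     ]
t ((0.5636248588562012, -0.34368008375167847), (0.10267258435487747, 0.1392616331577301), 78.65538024902344) 0.1096678780779756
origin [ 0.56559196 -0.33387547  0.        ] mouth [ 0.58329583 -0.24563391  0.135     ] [[416.82785292 211.697104  ]] [[302.14294792 129.65562697]] -11.344619750976562
s ((0.5625420212745667, -0.33731186389923096), (0.10759320110082626, 0.14047712087631226), 78.69527435302734) 0.10872701309779542
origin [ 0.56450229 -0.32750588  0.        ] mouth [ 0.58214472 -0.23925201  0.135     ] [[414.05494275 212.14207859]] [[301.99322965 131.09799897]] -11.304725646972656
```

Run:
```python
from fit import *
t,s=load("top0"),load("side0")
ims=[]
for im,c in((t,(419,212)),(s,(303,130))):
    x,y=c;a=im["frame"][y-14:y+14,x-14:x+14,::-1];a=cv2.normalize(a,None,0,255,cv2.NORM_MINMAX);a=cv2.resize(a,None,fx=14,fy=14,interpolation=cv2.INTER_NEAREST)
    # candidate
    for M,th,col in(((.5842,-.2520,.133),-11.4,(0,0,255)),((.5845,-.2490,.135),-11.4,(0,255,0))):
        R=Rz(np.radians(th));ax=R@[0,.7071,.7071];e1=R@[1,0,0];e2=np.cross(ax,e1)
        q=np.linspace(0,2*np.pi,60)
        for rr in(.015,.012):
            C=np.array(M)+rr*(np.cos(q)[:,None]*e1+np.sin(q)[:,None]*e2)
            uv=((proj(im,C)-[x-14,y-14]+.5)*14).astype(int)
            cv2.polylines(a,[uv],True,col,1)
    ims.append(a)
cv2.imwrite("pics/mouth.png",np.hstack(ims))
```

```text
(no output)
```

View pics/mouth.png

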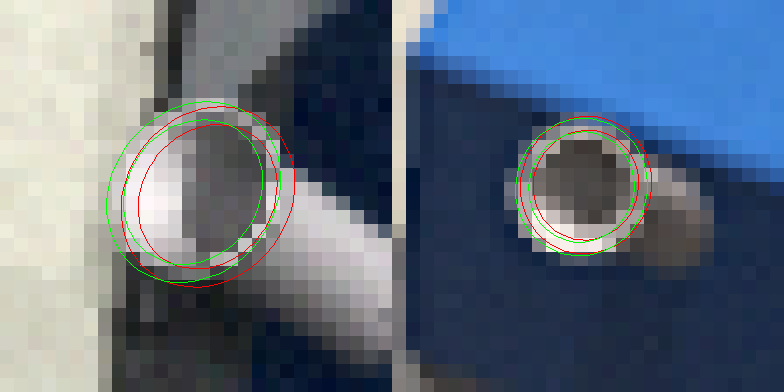

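Run:
```python
from fit import *
t,s=load("top0"),load("side0")
cy=cylx(-.039,.039,.005)
bar=lambda p:[cy@Rz(p[2]).T+np.array(p)[[0,1,3]]]
for vs in([(t,orange(t),(175,170,200,225))],[(s,orange(s),(215,270,260,295))]):
  for z in(.068,.071,.074):
    p,c=fit(vs,lambda p:bar([*p,z]),[.62,.278,.1],[.01,.01,.1]);print("bar",z,p.round(4),np.degrees(p[2]),c)
for im,seed in((t,(250,195)),(s,(245,247))):
    H,S,V=hsv(im)
    m=((S<25)&(V>185)).astype(np.uint8)
    n,lab=cv2.connectedComponents(m);m=lab==lab[seed[1],seed[0]]
    X=atz(im,np.argwhere(m)[:,::-1],.034);r=cv2.minAreaRect(X[:,:2].astype(np.float32));print(r,m.sum(),cv2.boxPoints(r).round(4).tolist())
# objects heights / location map
P=cloud(t)
for nm,uv in dict(tape=(345,210),tin=(392,146),cards=(333,142),jar=(116,296),gift=(115,217),sd=(380,312),sdtip=(320,304)).items(): print(nm,P[uv[1]-1:uv[1]+2,uv[0]-1:uv[0]+2].reshape(-1,3).mean(0).round(3))
```

```text
bar 0.068 [0.6228 0.2798 0.1594] 9.13258299589796 0.1608455926179886
bar 0.071 [0.6208 0.279  0.1532] 8.776944103569175 0.16681985557079315
bar 0.074 [0.621  0.2785 0.1616] 9.258547467717984 0.16911764442920685
bar 0.068 [0.6204 0.2773 0.1728] 9.901571496487898 0.1321721374988556
bar 0.071 [0.62   0.279  0.1691] 9.6867127672689 0.13012294471263885
bar 0.074 [0.6192 0.2807 0.1741] 9.972805895948806 0.1280737668275833
((0.64371657371521, 0.13978445529937744), (0.08710753172636032, 0.06189450994133949), 9.548837661743164) 870 [[0.5956000089645386, 0.163100004196167], [0.60589998960495, 0.10199999809265137], [0.6917999982833862, 0.11649999767541885], [0.6815000176429749, 0.17749999463558197]]
((0.6430857181549072, 0.13845396041870117), (0.08785497397184372, 0.05751015245914459), 9.186413764953613) 531 [[0.5950999855995178, 0.1597999930381775], [0.6043000221252441, 0.1031000018119812], [0.6909999847412109, 0.11710000038146973], [0.6819000244140625, 0.17389999330043793]]
tape [ 0.607 -0.103  0.024]
tin [ 0.766 -0.218  0.055]
cards [ 0.778 -0.073  0.037]
jar [0.384 0.423 0.09 ]
gift [0.563 0.437 0.1  ]
sd [ 0.361 -0.185  0.025]
sdtip [ 0.378 -0.043  0.009]
```

```bash
cat > go.py <<'E'
import numpy as np
from plant import get_obs
from scipy.spatial.transform import Rotation as Ro
def st():
    o=get_obs();R=Ro.from_euler("xyz",o["orientation"],degrees=True).as_matrix()
    return o,R,o["tool_pos"]+R[:,2]*.047
def to(targets):
    """targets: list of (grasp xyz, yaw or None)"""
    o,R,g=st();print("t",round(o["clock"],2),"grasp",g.round(4),"rpy",o["orientation"].round(2),"open",round(o["opening"],4),"F",o["force"].round(1),"q",o["joint_pos"].round(0))
    for p,yaw in targets:
        d=R.T@(np.array(p)-g)
        sp=0 if yaw is None else -((yaw-o["orientation"][2]+180)%360-180)
        print("  ",d.round(4),round(sp,2))
E
python3 - <<'E'
from go import *
to([((.6206,.2796,.20),-170.5),((.6206,.2796,.0709),-170.5)])
E
```

```text
t 0.1 grasp [ 0.2681 -0.619   0.2443] rpy [ 1.7991e+02 -1.0000e-02 -1.5658e+02] open 0.0875 F [ 0.1 -0.3  0.1] q [-50.  21.   1.  -0. -70. -17.]
   [-0.6806  0.6845  0.0452] 13.92
   [-0.6806  0.6843  0.1743] 13.92
```

Call:
{"method": "play_rows", "body": {"series": [[27,-0.68,0.684,0.03,13.9],[27,-0.68,0.684,0.03,13.9],[27,-0.68,0.684,0.03,13.9],[27,-0.68,0.684,0.03,13.9],[27,-0.68,0.684,0.03,13.9],[27,-0.68,0.684,0.03,13.9],[27,-0.68,0.684,0.03,13.9],[27,-0.68,0.684,0.03,13.9],[27,-0.68,0.684,0.03,13.9],[27,-0.68,0.684,0.03,13.9]]}}

```text
clock: 1.1
tool_pos: [0.4507, -0.1523, 0.2767]
orientation: [180.0, 0.0, -170.5]
force: [1.2, -0.5, -0.2]
opening: 0.0244
```

Run:
```python
from go import *
to([((.6206,.2796,.20),-170.5),((.6206,.2796,.0709),-170.5)])
```

```text
t 1.1 grasp [ 0.4508 -0.1523  0.2297] rpy [ 1.8000e+02  2.0000e-02 -1.7047e+02] open 0.0244 F [ 1.2 -0.5 -0.2] q [  5.   2. -25.  -0. -63. -86.]
   [-0.239   0.3978  0.0298] 0.03
   [-0.2389  0.3978  0.1589] 0.03
```

Call:
{"method": "play_rows", "body": {"series": [[27,-0.239,0.398,0.03,0],[27,-0.239,0.398,0.03,0],[27,-0.239,0.398,0.03,0],[27,-0.239,0.398,0.03,0],[27,-0.239,0.398,0.03,0],[27,-0.239,0.398,0.03,0],[27,-0.239,0.398,0.03,0],[27,-0.239,0.398,0.03,0],[27,-0.239,0.398,0.03,0],[27,-0.239,0.398,0.03,0]]}}

```text
clock: 2.1
tool_pos: [0.6212, 0.2817, 0.2447]
orientation: [-180.0, -0.1, -170.3]
force: [-0.4, -0.8, -0.9]
opening: 0.0237
```

Run:
```python
from go import *
from plant import snapshot
import cv2
to([((.6206,.2796,.0709),-170.5)])
for n in("side","top"):
    s=snapshot(n);np.savez(f"pics/{n}1.npz",**s)
    c=s["frame"][200:340,170:310] if n=="side" else s["frame"][130:270,130:330]
    cv2.imwrite(f"pics/{n}1.png",cv2.resize(c[:,:,::-1],None,fx=4,fy=4,interpolation=cv2.INTER_CUBIC))
```

```text
t 2.1 grasp [0.6212 0.2817 0.1977] rpy [-1.7996e+02 -7.0000e-02 -1.7034e+02] open 0.0237 F [-0.4 -0.8 -0.9] q [  41.   23.   -2.   -0.  -65. -121.]
   [ 0.0008 -0.0019  0.1268] 0.16
```

View pics/side1.png

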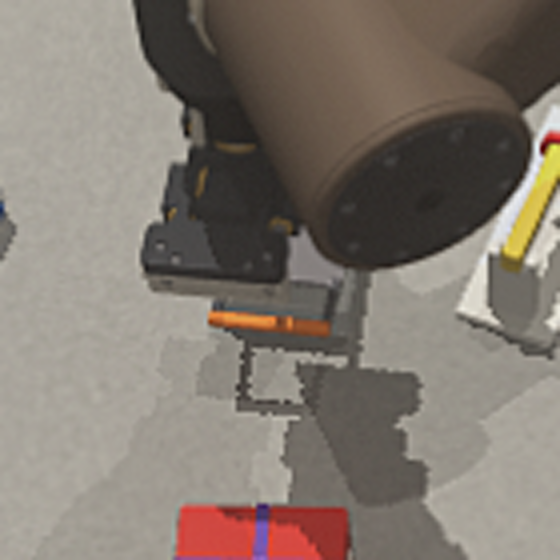

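Call:
{"method": "play_rows", "body": {"series": [[27,0,-0.002,0.03,0],[27,0,-0.002,0.06,0],[27,0,-0.002,0.085,0],[27,0,-0.002,0.105,0],[27,0,-0.002,0.117,0],[27,0,-0.002,0.125,0],[27,0,-0.002,0.126,0],[27,0,-0.002,0.126,0]]}}

```text
clock: 3.0
tool_pos: [0.6212, 0.2758, 0.1214]
orientation: [180.0, 0.1, -170.5]
force: [0.9, 0.4, 0.3]
opening: 0.024
```

Run:
```python
from go import *
from plant import snapshot
import cv2
to([((.6206,.2796,.0709),-170.5)])
s=snapshot("side");c=s["frame"][220:340,170:310]
cv2.imwrite(f"pics/side2.png",cv2.resize(c[:,:,::-1],None,fx=5,fy=5,interpolation=cv2.INTER_CUBIC))
```

```text
t 3.0 grasp [0.6212 0.2758 0.0744] rpy [ 1.7998e+02  5.0000e-02 -1.7048e+02] open 0.024 F [0.9 0.4 0.3] q [  40.   29.  -10.    0.  -51. -121.]
   [-0.      0.0038  0.0035] 0.02
```

View pics/side2.png

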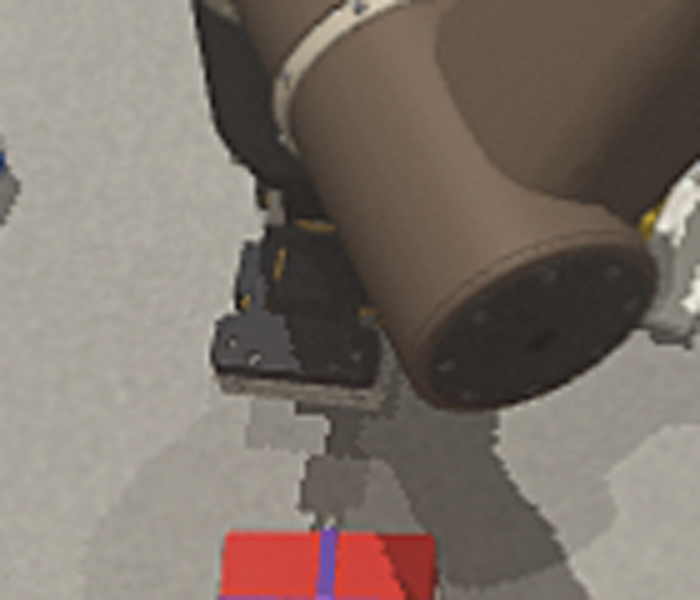

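Call:
{"method": "play_rows", "body": {"series": [[27,0,0.004,0.003,0],[27,0,0.004,0.003,0],[0,0,0.004,0.003,0],[0,0,0.004,0.003,0],[0,0,0.004,0.003,0],[0,0,0.004,0.003,0],[0,0,0.004,0.003,0]]}}

```text
clock: 3.75
tool_pos: [0.6203, 0.2793, 0.1176]
orientation: [-180.0, -0.0, -170.5]
force: [1.3, -4.0, -0.6]
opening: 0.0091
```

Run:
```python
from go import *
H=np.array([.638,.1755,.04]);n=np.array([-np.sin(np.radians(9.5)),np.cos(np.radians(9.5)),0])
o,R,g=st();d=g-H;print("radius from hinge",np.hypot(d@n,d[2]),"a",np.arctan2(d[2],d@n), "along",d@[n[1],-n[0],0])
```

```text
radius from hinge 0.10960064468233673 a 0.28284359051556135 along -0.00038993857707027844
```

Run:
```python
import numpy as np
a=np.linspace(.284,np.pi,25)
for k in range(3):
    i=8*k
    print([[0,0,round(.11*(np.cos(x)-np.cos(a[i])),3),round(-.11*(np.sin(x)-np.sin(a[i])),3),0] for x in a[i+1:i+9]])
```

```text
[[0, 0, np.float64(-0.004), np.float64(-0.012), 0], [0, 0, np.float64(-0.01), np.float64(-0.024), 0], [0, 0, np.float64(-0.017), np.float64(-0.035), 0], [0, 0, np.float64(-0.026), np.float64(-0.045), 0], [0, 0, np.float64(-0.035), np.float64(-0.054), 0], [0, 0, np.float64(-0.046), np.float64(-0.062), 0], [0, 0, np.float64(-0.057), np.float64(-0.068), 0], [0, 0, np.float64(-0.07), np.float64(-0.073), 0]]
[[0, 0, np.float64(-0.013), np.float64(-0.004), 0], [0, 0, np.float64(-0.026), np.float64(-0.006), 0], [0, 0, np.float64(-0.039), np.float64(-0.006), 0], [0, 0, np.float64(-0.052), np.float64(-0.005), 0], [0, 0, np.float64(-0.064), np.float64(-0.002), 0], [0, 0, np.float64(-0.077), np.float64(0.002), 0], [0, 0, np.float64(-0.089), np.float64(0.007), 0], [0, 0, np.float64(-0.1), np.float64(0.014), 0]]
[[0, 0, np.float64(-0.01), np.float64(0.008), 0], [0, 0, np.float64(-0.019), np.float64(0.018), 0], [0, 0, np.float64(-0.027), np.float64(0.028), 0], [0, 0, np.float64(-0.034), np.float64(0.039), 0], [0, 0, np.float64(-0.039), np.float64(0.051), 0], [0, 0, np.float64(-0.043), np.float64(0.064), 0], [0, 0, np.float64(-0.045), np.float64(0.077), 0], [0, 0, np.float64(-0.046), np.float64(0.09), 0]]
```

Call:
{"method": "play_rows", "body": {"series": [[0,0,-0.004,-0.012,0],[0,0,-0.01,-0.024,0],[0,0,-0.017,-0.035,0],[0,0,-0.026,-0.045,0],[0,0,-0.035,-0.054,0],[0,0,-0.046,-0.062,0],[0,0,-0.057,-0.068,0],[0,0,-0.07,-0.073,0]]}}

```text
clock: 4.55
tool_pos: [0.6316, 0.2111, 0.1928]
orientation: [179.9, 0.1, -170.4]
force: [-4.8, 6.5, 6.4]
opening: 0.0088
```

Call:
{"method": "play_rows", "body": {"series": [[0,0,-0.013,-0.004,0],[0,0,-0.026,-0.006,0],[0,0,-0.039,-0.006,0],[0,0,-0.052,-0.005,0],[0,0,-0.064,-0.002,0],[0,0,-0.077,0.002,0],[0,0,-0.089,0.007,0],[0,0,-0.1,0.014,0]]}}

```text
clock: 5.35
tool_pos: [0.6482, 0.111, 0.1766]
orientation: [180.0, 0.0, -170.5]
force: [-4.0, 1.5, 1.8]
opening: 0.0089
```

Call:
{"method": "play_rows", "body": {"series": [[0,0,-0.01,0.008,0],[0,0,-0.019,0.018,0],[0,0,-0.027,0.028,0],[0,0,-0.034,0.039,0],[0,0,-0.039,0.051,0],[0,0,-0.043,0.064,0],[0,0,-0.045,0.077,0],[0,0,-0.045,0.088,0],[0,0,-0.045,0.091,0],[0,0,-0.045,0.091,0]]}}

```text
clock: 6.35
tool_pos: [0.6557, 0.0669, 0.0862]
orientation: [-179.9, -0.0, -170.4]
force: [-6.0, -3.8, 10.6]
opening: 0.0085
```

Run:
```python
from go import *
H=np.array([.638,.1755,.04]);n=np.array([-np.sin(np.radians(9.5)),np.cos(np.radians(9.5)),0])
o,R,g=st();d=g-H;print("radius from hinge",np.hypot(d@n,d[2]),"a",np.arctan2(d[2],d@n), "along",d@[n[1],-n[0],0],g,o["opening"],o["force"])
```

```text
radius from hinge 0.11014215628829403 a -3.1339697931656243 along -0.000519350338414444 [0.65566594 0.06678582 0.03916041] 0.008494779362515192 [-5.95893738 -3.77671607 10.5955634 ]
```

Call:
{"method": "play_rows", "body": {"series": [[27,0,0,-0.002,0],[27,0,0,-0.002,0],[27,0,0,-0.002,0],[27,0,0,-0.03,0],[27,0,0,-0.07,0],[27,0,0,-0.11,0],[27,0,0,-0.15,0],[50,0,0,-0.15,0],[50,0,0,-0.15,0]]}}

```text
clock: 7.25
tool_pos: [0.6563, 0.0681, 0.2368]
orientation: [180.0, 0.2, -170.5]
force: [-1.6, -1.0, -0.4]
opening: 0.0342
```

Run:
```python
from go import *
to([((.4791,.1596,.16),-96.1),((.4791,.1596,.075),-96.1)])
```

```text
t 7.25 grasp [0.6565 0.0681 0.1898] rpy [ 179.95    0.18 -170.47] open 0.0342 F [-1.6 -1.  -0.4] q [  23.   21.   -6.   -0.  -63. -103.]
   [0.1599 0.1196 0.0294] -74.37
   [0.1601 0.1195 0.1144] -74.37
```

Call:
{"method": "play_rows", "body": {"series": [[50,0.16,0.119,0.02,-74.4],[50,0.16,0.119,0.02,-74.4],[50,0.16,0.119,0.02,-74.4],[50,0.16,0.119,0.02,-74.4],[50,0.16,0.119,0.02,-74.4],[50,0.16,0.119,0.02,-74.4],[50,0.16,0.119,0.02,-74.4],[50,0.16,0.119,0.02,-74.4],[50,0.16,0.119,0.02,-74.4],[50,0.16,0.119,0.02,-74.4]]}}

```text
clock: 8.25
tool_pos: [0.4778, 0.1584, 0.2143]
orientation: [179.9, -0.1, -96.0]
force: [1.0, -0.1, 0.4]
opening: 0.0439
```

Run:
```python
from go import *
from plant import snapshot
import cv2
to([((.4791,.1596,.16),-96.1),((.4791,.1596,.075),-96.1)])
ims=[]
for n,(x,y) in(("side",(200,190)),("top",(170,170))):
    s=snapshot(n);np.savez(f"pics/{n}3.npz",**s)
    ims.append(cv2.resize(s["frame"][y:y+130,x:x+130,::-1],None,fx=3,fy=3,interpolation=cv2.INTER_CUBIC))
cv2.imwrite("pics/v3.png",np.hstack(ims))
```

```text
t 8.25 grasp [0.4777 0.1583 0.1673] rpy [ 1.7991e+02 -8.0000e-02 -9.5990e+01] open 0.0439 F [ 1.  -0.1  0.4] q [ 41.   8. -27.  -0. -55. -47.]
   [-0.0014 -0.0012  0.0073] 0.11
   [-0.0015 -0.0014  0.0923] 0.11
```

View pics/v3.png

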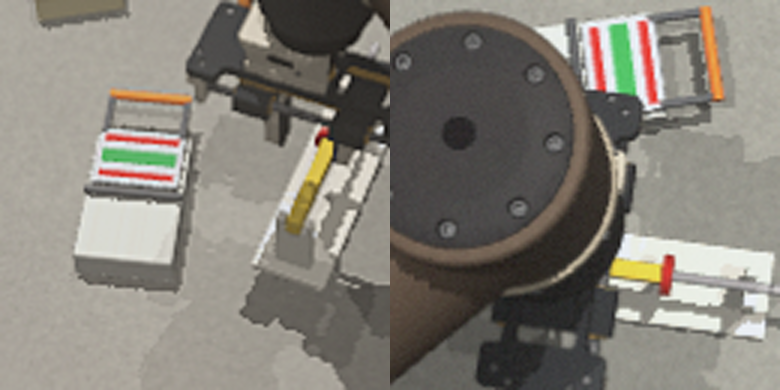

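Call:
{"method": "play_rows", "body": {"series": [[50,-0.001,-0.001,0.03,0],[50,-0.001,-0.001,0.06,0],[50,-0.001,-0.001,0.08,0],[50,-0.001,-0.001,0.09,0],[50,-0.001,-0.001,0.092,0],[50,-0.001,-0.001,0.092,0]]}}

```text
clock: 8.95
tool_pos: [0.4796, 0.1596, 0.1239]
orientation: [-180.0, -0.0, -96.1]
force: [-0.9, -0.5, 0.0]
opening: 0.0438
```

Run:
```python
from go import *
to([((.4791,.1596,.075),-96.1)])
```

```text
t 8.95 grasp [0.4796 0.1596 0.0769] rpy [-1.7999e+02 -1.0000e-02 -9.6110e+01] open 0.0438 F [-0.9 -0.5  0. ] q [ 41.  15. -33.   0. -42. -47.]
   [0.     0.0005 0.0019] -0.01
```

Call:
{"method": "play_rows", "body": {"series": [[50,0,0,0.001,0],[0,0,0,0.001,0],[0,0,0,0.001,0],[0,0,0,0.001,0],[0,0,0,0.001,0],[0,0,0,0.001,0],[0,0,0,0.001,0],[0,0,0,0.001,0]]}}

```text
clock: 9.75
tool_pos: [0.4794, 0.1595, 0.1228]
orientation: [-180.0, 0.0, -96.1]
force: [-0.9, -0.1, 3.3]
opening: 0.0133
```

Call:
{"method": "play_rows", "body": {"series": [[0,0,0,-0.015,0],[0,0,0,-0.03,0],[0,0,0,-0.06,0],[0,0,0,-0.1,0],[0,0,0,-0.13,0],[0,0,0,-0.15,0],[0,0,0,-0.15,0],[0,0,0,-0.15,0]]}}

```text
clock: 10.55
tool_pos: [0.479, 0.1594, 0.2722]
orientation: [180.0, 0.0, -96.1]
force: [-0.1, -0.3, -1.6]
opening: 0.014
```

```bash
cat > look.py <<'E'
from go import *
from plant import snapshot
import cv2,sys
def look(tag,sr,tr,f=3):
    ims=[]
    for n,r in(("side",sr),("top",tr)):
        s=snapshot(n);np.savez(f"pics/{n}{tag}.npz",**s)
        x,y=r;ims.append(cv2.resize(s["frame"][y:y+130,x:x+130,::-1],None,fx=f,fy=f,interpolation=cv2.INTER_CUBIC))
    cv2.imwrite(f"pics/v{tag}.png",np.hstack(ims))
E
python3 - <<'E'
from look import *
to([])
look(4,(250,160),(210,170))
E
```

```text
t 10.55 grasp [0.479  0.1594 0.2252] rpy [ 1.7998e+02  3.0000e-02 -9.6100e+01] open 0.014 F [-0.1 -0.3 -1.6] q [ 41.   5. -22.  -0. -63. -47.]
```

View pics/v4.png

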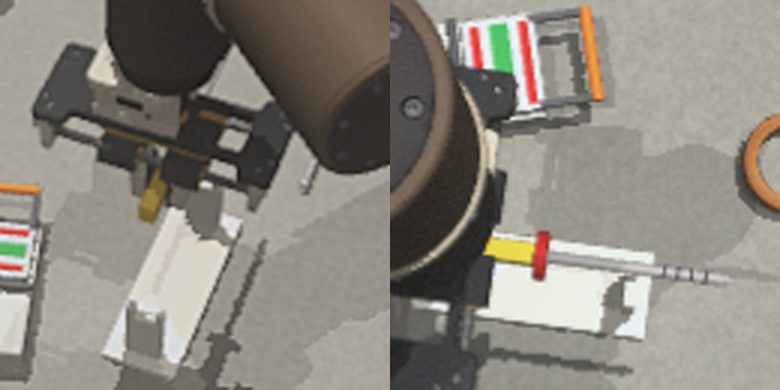

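```bash
cat > rodm.py <<'E'
from fit import *
def stem(tag,g,yaw,lo=.075,hi=.18,pmin=-80,pmax=40):
    """points of top-view cloud near vertical plane of rod; g=grasp point. Report pitch"""
    out=[]
    for n in("top","side"):
        s=load(n+str(tag));P=cloud(s).reshape(-1,3);P=P[~np.isnan(P[:,0])]
        d=P-g;h=np.array([np.cos(yaw),np.sin(yaw),0]);l=np.array([-h[1],h[0],0])
        u=d@h;w=d@l;z=d[:,2]
        rr=np.hypot(u,z)
        m=(abs(w)<.008)&(rr>lo)&(rr<hi)&(u>0.02)&(P[:,2]>.03)
        a=np.degrees(np.arctan2(z,u));m&=(a>pmin)&(a<pmax)
        q=np.c_[u,w,z][m];print(n,tag,len(q))
        if len(q)>4:
            k=np.argsort(q[:,0]);q=q[k]
            print(" u",q[::max(1,len(q)//10)].round(4).tolist())
            c=np.polyfit(q[:,0],q[:,2],1);print(" pitch",np.degrees(np.arctan(c[0])).round(1),"z0",c[1].round(4))
E
python3 - <<'E'
from rodm import *
stem(4,np.array([.479,.1594,.2252]),np.radians(-96.1),pmin=-25,pmax=25)
E
```

```text
top 4 226
 u [[0.0752, 0.0033, -0.0014], [0.0855, 0.0001, 0.0044], [0.0955, -0.0021, -0.0], [0.1065, 0.0033, -0.0005], [0.1163, 0.0025, 0.0006], [0.1262, -0.0004, 0.0031], [0.1376, 0.0033, 0.0002], [0.1474, 0.0026, -0.0005], [0.1572, 0.0019, 0.0002], [0.1672, -0.0009, 0.0014], [0.1769, -0.0016, 0.0016]]
 pitch -0.1 z0 0.0015
side 4 28
 u [[0.1003, -0.0015, 0.0032], [0.1033, -0.0005, 0.0034], [0.1048, 0.0026, 0.0005], [0.1051, -0.0028, -0.0014], [0.1065, -0.002, 0.0045], [0.1104, -0.0035, 0.001], [0.1127, -0.0026, 0.0021], [0.116, -0.0043, -0.0008], [0.1206, -0.0028, -0.0023], [0.1258, -0.0036, 0.0002], [0.1314, -0.0042, 0.0023], [0.1349, -0.003, 0.002], [0.1431, -0.0032, -0.0025], [0.1501, -0.0059, 0.003]]
 pitch -2.0 z0 0.0051
```

```bash
cat > tube.py <<'E'
import numpy as np
M=np.array([.5845,-.2498,.135]);YAW=-101.5;L=.183
def G(s,e,p,M=M,L=L):
    h=np.array([np.cos(np.radians(YAW)),np.sin(np.radians(YAW)),0]);c=np.sqrt(.5)
    u=c*(s+e);z=c*(e-s);p=np.radians(p)
    return M+h*(u-L*np.cos(p))+np.array([0,0,z+L*np.sin(p)])
E
python3 - <<'E'
from tube import *;from go import *
h=np.array([np.cos(np.radians(YAW)),np.sin(np.radians(YAW)),0])
a=G(.009,.004,0)-h*.05
to([(a+[0,0,.06],YAW),(a,YAW)])
E
```

```text
t 10.65 grasp [0.4786 0.1591 0.2243] rpy [ 1.7989e+02 -7.0000e-02 -9.6090e+01] open 0.0141 F [ 0.5  1.4 -1.4] q [ 41.   5. -22.  -0. -63. -47.]
   [ 0.1725 -0.1698  0.0327] 5.41
   [ 0.1724 -0.1699  0.0927] 5.41
```

Call:
{"method": "play_rows", "body": {"series": [[0,0.03,-0.03,0.01,1],[0,0.06,-0.06,0.02,2],[0,0.09,-0.09,0.03,3],[0,0.12,-0.12,0.03,4],[0,0.15,-0.145,0.03,5],[0,0.165,-0.16,0.04,5.4],[0,0.172,-0.17,0.06,5.4],[0,0.172,-0.17,0.08,5.4],[0,0.172,-0.17,0.093,5.4],[0,0.172,-0.17,0.093,5.4]]}}

```text
clock: 11.65
tool_pos: [0.6285, -0.0298, 0.1764]
orientation: [179.7, -0.1, -101.5]
force: [-0.7, -0.5, -1.5]
opening: 0.0138
```

Run:
```python
from look import *
to([])
look(5,(240,100),(330,160))
```

```text
t 11.65 grasp [ 0.6283 -0.0299  0.1294] rpy [ 1.7969e+02 -1.2000e-01 -1.0150e+02] open 0.0138 F [-0.7 -0.5 -1.5] q [ 15.  22. -14.  -0. -55. -26.]
```

View pics/v5.png

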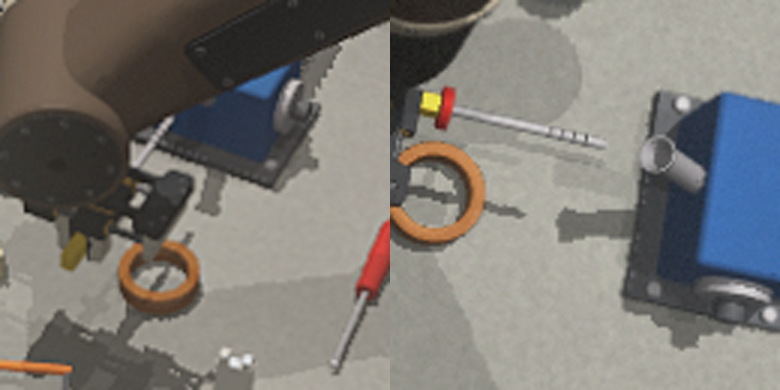

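Run:
```python
from rodm import *;from tube import *
import cv2
t=load("top5");g=np.array([.6283,-.0299,.1294]);h=np.array([np.cos(np.radians(YAW)),np.sin(np.radians(YAW)),0])
print("pred tip",proj(t,g+h*.183),"mouth",proj(t,M))
stem(5,g,np.radians(YAW),pmin=-25,pmax=25)
a=cv2.resize(t["frame"][195:230,380:440,::-1],None,fx=12,fy=12,interpolation=cv2.INTER_NEAREST)
for p,c in((g+h*.183,(0,255,0)),(M,(0,0,255))):
    uv=((proj(t,p)[0]-[380,195]+.5)*12).astype(int);cv2.drawMarker(a,tuple(map(int,uv)),c,cv2.MARKER_CROSS,20,1)
cv2.imwrite("pics/z5.png",a)
```

```text
pred tip [[399.96912076 208.09161604]] mouth [[418.62576659 211.20729454]]
top 5 170
 u [[0.0752, -0.0015, 0.0019], [0.0855, -0.0003, 0.0068], [0.0968, 0.0029, 0.0041], [0.1069, -0.0015, 0.0031], [0.1176, 0.0006, 0.0046], [0.1288, 0.0006, 0.0054], [0.1398, 0.0031, 0.0053], [0.1502, 0.0018, 0.0014], [0.1605, 0.0006, 0.0064], [0.1707, -0.001, 0.0036]]
 pitch -0.0 z0 0.004
side 5 53
 u [[0.1052, -0.0043, 0.0009], [0.1091, -0.0023, 0.0048], [0.1184, -0.0042, 0.0056], [0.1248, -0.0043, 0.0], [0.1328, -0.0003, -0.0006], [0.1411, 0.0039, -0.0013], [0.1466, -0.0034, -0.0029], [0.1573, 0.002, -0.0021], [0.1615, -0.006, -0.0022], [0.1668, -0.0066, 0.0018], [0.1756, -0.0057, -0.0019]]
 pitch -1.9 z0 0.0061
```

View pics/z5.png

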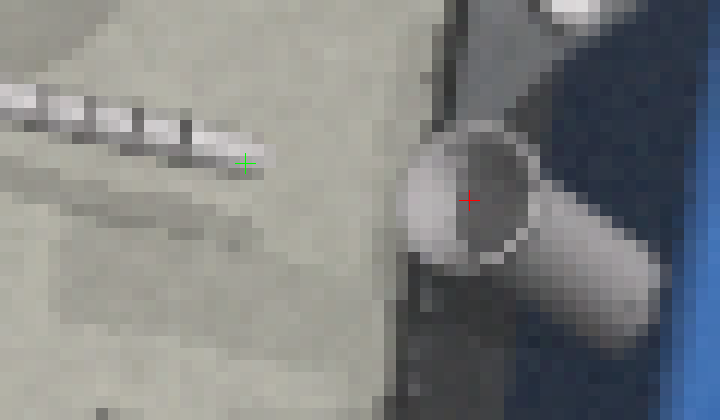

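```bash
sed -i 's/L=.183/L=.186/' tube.py
python3 - <<'E'
from tube import *;from go import *
to([(G(.009,.004,0),YAW)])
E
```

```text
t 11.75 grasp [ 0.6301 -0.0294  0.1325] rpy [ 1.7996e+02 -4.0000e-02 -1.0144e+02] open 0.0138 F [-0.3 -0.1 -0.4] q [ 15.  22. -13.   0. -55. -26.]
   [0.0483 0.0008 0.0011] 0.06
```

Call:
{"method": "play_rows", "body": {"series": [[0,0.015,0,0.001,0],[0,0.03,0,0.001,0],[0,0.039,0,0.001,0],[0,0.044,0,0.001,0],[0,0.048,0,0.001,0],[0,0.048,0,0.001,0],[0,0.048,0,0.001,0]]}}

```text
clock: 12.45
tool_pos: [0.6207, -0.0766, 0.1787]
orientation: [-180.0, 0.0, -101.5]
force: [-0.1, -0.3, -2.3]
opening: 0.0139
```

Run:
```python
from look import *
from tube import *
to([(G(.009,.004,0),YAW)])
look(6,(240,100),(330,160))
t=np.load("pics/top6.npz")["frame"]
cv2.imwrite("pics/z6.png",cv2.resize(t[195:230,380:440,::-1],None,fx=12,fy=12,interpolation=cv2.INTER_NEAREST))
```

```text
t 12.45 grasp [ 0.6207 -0.0766  0.1317] rpy [-1.7999e+02  1.0000e-02 -1.0149e+02] open 0.0139 F [-0.1 -0.3 -2.3] q [ 11.  21. -14.  -0. -55. -22.]
   [0.0001 0.001  0.0002] 0.01
```

View pics/z6.png

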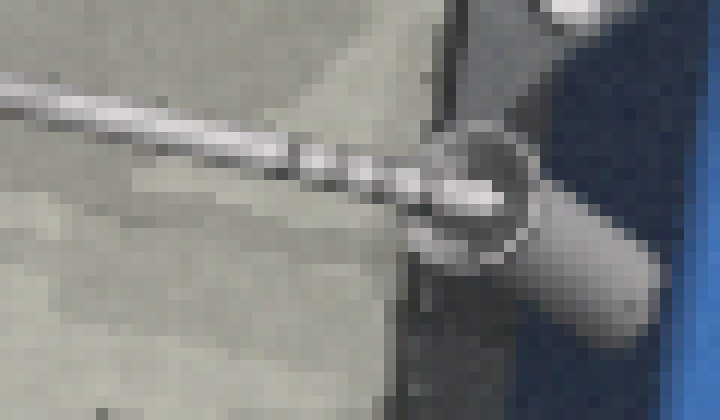

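View pics/v6.png

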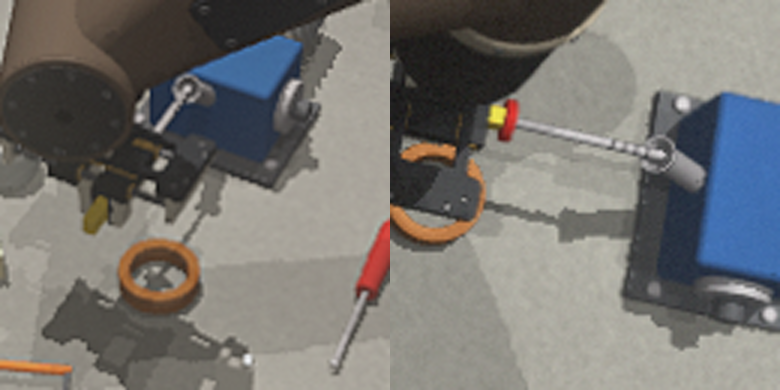

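Run:
```python
from tube import *
h=np.array([np.cos(np.radians(YAW)),np.sin(np.radians(YAW)),0])
P=[G(.009+.007*f,.004-.002*f,46*f) for f in np.linspace(0,1,21)]
for k in(0,10):
    print([[0,round(float((q-P[k])@h),3),0,round(float(P[k][2]-q[2]),3),0] for q in P[k+1:k+11]])
```

```text
[[0, 0.0, 0, -0.007, 0], [0, 0.001, 0, -0.014, 0], [0, 0.002, 0, -0.021, 0], [0, 0.003, 0, -0.028, 0], [0, 0.005, 0, -0.035, 0], [0, 0.006, 0, -0.042, 0], [0, 0.009, 0, -0.049, 0], [0, 0.011, 0, -0.056, 0], [0, 0.014, 0, -0.063, 0], [0, 0.017, 0, -0.069, 0]]
[[0, 0.003, 0, -0.006, 0], [0, 0.007, 0, -0.013, 0], [0, 0.011, 0, -0.019, 0], [0, 0.015, 0, -0.025, 0], [0, 0.019, 0, -0.031, 0], [0, 0.023, 0, -0.037, 0], [0, 0.028, 0, -0.042, 0], [0, 0.033, 0, -0.048, 0], [0, 0.038, 0, -0.053, 0], [0, 0.044, 0, -0.058, 0]]
```

Tip sits inside the mouth; now lever the rod about it, first part.

Call:
{"method": "play_rows", "body": {"series": [[0,0,0,-0.007,0],[0,0.001,0,-0.014,0],[0,0.002,0,-0.021,0],[0,0.003,0,-0.028,0],[0,0.005,0,-0.035,0],[0,0.006,0,-0.042,0],[0,0.006,0,-0.042,0]]}}

```text
clock: 13.25
tool_pos: [0.6202, -0.0818, 0.2224]
orientation: [-179.9, 0.1, -101.5]
force: [-0.5, 6.4, -1.2]
opening: 0.0138
```

Run:
```python
from look import *
from tube import *
o,R,g=st();to([])
look(7,(240,100),(330,160))
t=np.load("pics/top7.npz")["frame"]
cv2.imwrite("pics/z7.png",cv2.resize(t[195:230,370:440,::-1],None,fx=11,fy=11,interpolation=cv2.INTER_NEAREST))
from rodm import *
stem(7,g,np.radians(YAW),lo=.07,hi=.165,pmin=-60,pmax=20)
```

```text
t 13.25 grasp [ 0.6203 -0.0818  0.1754] rpy [-1.7985e+02  1.0000e-01 -1.0147e+02] open 0.0138 F [-0.5  6.4 -1.2] q [ 10.  19. -11.  -0. -60. -22.]
top 7 149
 u [[0.0694, -0.0012, -0.012], [0.0779, -0.0019, -0.0103], [0.0861, -0.0033, -0.0154], [0.0948, -0.0012, -0.0159], [0.1043, 0.002, -0.0202], [0.1131, -0.0017, -0.0253], [0.1208, -0.0008, -0.0212], [0.1301, 0.0018, -0.0234], [0.1391, -0.0019, -0.0287], [0.1476, 0.0025, -0.029], [0.1554, -0.0051, -0.0283]]
 pitch -11.4 z0 0.0015
side 7 14
 u [[0.1341, -0.0024, -0.0228], [0.1395, -0.0064, -0.0255], [0.1437, -0.0011, -0.0271], [0.1437, -0.0044, -0.0258], [0.145, -0.0072, -0.0298], [0.1453, -0.0004, -0.0328], [0.1467, -0.0062, -0.0234], [0.151, -0.0044, -0.0318], [0.1542, -0.0027, -0.0269], [0.1546, -0.006, -0.034], [0.1584, -0.004, -0.0298], [0.1587, -0.004, -0.0342], [0.1593, 0.0029, -0.0375], [0.1607, -0.0065, -0.0347]]
 pitch -23.0 z0 0.0339
```

View pics/v7.png

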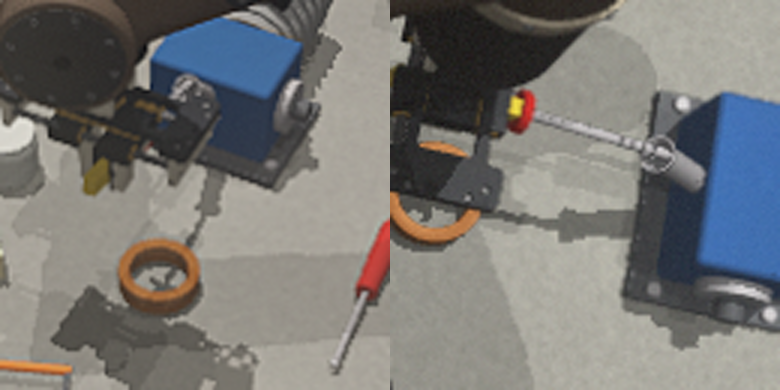

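Run:
```python
from tube import *
h=np.array([np.cos(np.radians(YAW)),np.sin(np.radians(YAW)),0])
P=[G(.009+.007*f,.004-.002*f,46*f) for f in np.linspace(0.3,1,15)]
P+=[G(.016,.002,47),G(.016,.002,48)]
for k in(0,8):
    print([[0,round(float((q-P[k])@h),3),0,round(float(P[k][2]-q[2]),3),0] for q in P[k+1:k+9]])
```

```text
[[0, 0.002, 0, -0.007, 0], [0, 0.004, 0, -0.014, 0], [0, 0.007, 0, -0.02, 0], [0, 0.01, 0, -0.027, 0], [0, 0.013, 0, -0.034, 0], [0, 0.017, 0, -0.04, 0], [0, 0.021, 0, -0.046, 0], [0, 0.025, 0, -0.052, 0]]
[[0, 0.004, 0, -0.006, 0], [0, 0.009, 0, -0.012, 0], [0, 0.014, 0, -0.017, 0], [0, 0.019, 0, -0.023, 0], [0, 0.024, 0, -0.028, 0], [0, 0.029, 0, -0.033, 0], [0, 0.032, 0, -0.035, 0], [0, 0.034, 0, -0.037, 0]]
```

Call:
{"method": "play_rows", "body": {"series": [[0,0.002,0,-0.007,0],[0,0.004,0,-0.014,0],[0,0.007,0,-0.02,0],[0,0.01,0,-0.027,0],[0,0.013,0,-0.034,0],[0,0.017,0,-0.04,0],[0,0.021,0,-0.046,0],[0,0.025,0,-0.052,0]]}}

```text
clock: 14.15
tool_pos: [0.6147, -0.1068, 0.2734]
orientation: [-179.9, 0.0, -101.5]
force: [0.4, 5.0, -0.8]
opening: 0.0138
```

Call:
{"method": "play_rows", "body": {"series": [[0,0.004,0,-0.006,0],[0,0.009,0,-0.012,0],[0,0.014,0,-0.017,0],[0,0.019,0,-0.023,0],[0,0.024,0,-0.028,0],[0,0.029,0,-0.033,0],[0,0.032,0,-0.035,0],[0,0.034,0,-0.037,0],[0,0.034,0,-0.037,0]]}}

```text
clock: 15.05
tool_pos: [0.6076, -0.1407, 0.3097]
orientation: [180.0, -0.0, -101.5]
force: [0.9, 3.0, -2.6]
opening: 0.0135
```

Run:
```python
from look import *
from tube import *
o,R,g=st();to([(G(.016,.002,48),YAW)])
look(8,(240,100),(330,160))
from rodm import *
stem(8,g,np.radians(YAW),lo=.07,hi=.165,pmin=-70,pmax=-15)
```

```text
t 15.05 grasp [ 0.6076 -0.1407  0.2627] rpy [ 1.8000e+02 -1.0000e-02 -1.0149e+02] open 0.0135 F [ 0.9  3.  -2.6] q [  5.  15.  -5.   0. -70. -16.]
   [-0.0002  0.0009 -0.0006] 0.01
top 8 56
 u [[0.0711, -0.003, -0.0757], [0.0777, -0.002, -0.0832], [0.0816, -0.002, -0.0887], [0.0847, 0.0027, -0.0868], [0.0884, -0.0002, -0.09], [0.0917, -0.0018, -0.0995], [0.0951, 0.0033, -0.0986], [0.0987, -0.0033, -0.1061], [0.1025, -0.0003, -0.1055], [0.1056, 0.0036, -0.1098], [0.1095, -0.0028, -0.1183], [0.1154, 0.0005, -0.1169]]
 pitch -44.3 z0 -0.0067
side 8 21
 u [[0.0619, -0.0067, -0.0705], [0.0702, -0.006, -0.0774], [0.0799, -0.0017, -0.0949], [0.0826, -0.0035, -0.0884], [0.0887, -0.0042, -0.101], [0.0925, -0.0058, -0.1074], [0.0942, -0.0014, -0.0986], [0.0962, -0.0039, -0.1031], [0.1018, -0.0048, -0.1113], [0.1031, -0.0076, -0.1152], [0.1043, -0.0035, -0.1098]]
 pitch -47.8 z0 -0.0028
```

View pics/v8.png

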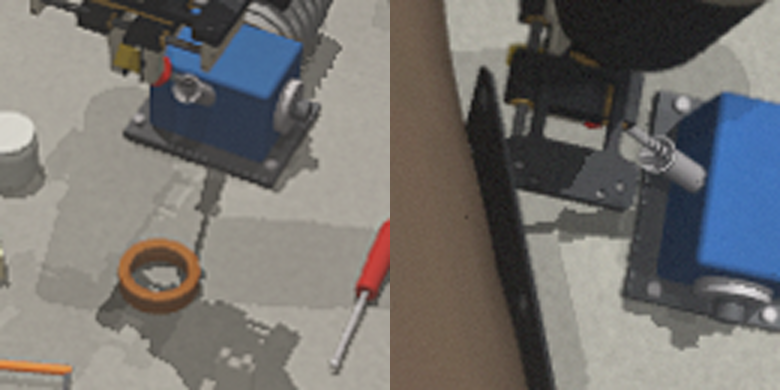

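Run:
```python
from tube import *
from go import *
to([(G(s,0,45),YAW) for s in(.02,.06,.11,.116,.12)])
```

```text
t 15.15 grasp [ 0.6076 -0.1406  0.2625] rpy [ 1.7998e+02 -3.0000e-02 -1.0148e+02] open 0.0137 F [ 0.7  0.7 -1.5] q [  5.  15.  -5.   0. -70. -16.]
   [-0.0057  0.0008  0.0101] 0.02
   [0.0225 0.0008 0.0384] 0.02
   [0.0579 0.0008 0.0737] 0.02
   [0.0621 0.0008 0.078 ] 0.02
   [0.0649 0.0008 0.0808] 0.02
```

Call:
{"method": "play_rows", "body": {"series": [[0,-0.006,0.001,0.01,0],[0,0.001,0.001,0.017,0],[0,0.008,0.001,0.024,0],[0,0.015,0.001,0.031,0],[0,0.022,0.001,0.038,0],[0,0.029,0.001,0.045,0],[0,0.036,0.001,0.052,0],[0,0.036,0.001,0.052,0]]}}

```text
clock: 15.95
tool_pos: [0.5988, -0.1764, 0.2562]
orientation: [179.9, -0.0, -101.5]
force: [0.1, -0.7, -0.8]
opening: 0.0137
```

Run:
```python
from look import *
from tube import *
o,R,g=st();to([(G(s,0,45),YAW) for s in(.08,.10,.11,.116,.12,.124)])
look(9,(240,100),(330,160))
```

```text
t 15.95 grasp [ 0.5987 -0.1764  0.2092] rpy [ 1.7988e+02 -3.0000e-02 -1.0154e+02] open 0.0137 F [ 0.1 -0.7 -0.8] q [  1.  17.  -9.  -0. -64. -13.]
   [-0.0002 -0.0007 -0.0007] -0.04
   [ 0.0139 -0.0008  0.0134] -0.04
   [ 0.021  -0.0008  0.0205] -0.04
   [ 0.0252 -0.0008  0.0247] -0.04
   [ 0.0281 -0.0008  0.0276] -0.04
   [ 0.0309 -0.0008  0.0304] -0.04
```

View pics/v9.png

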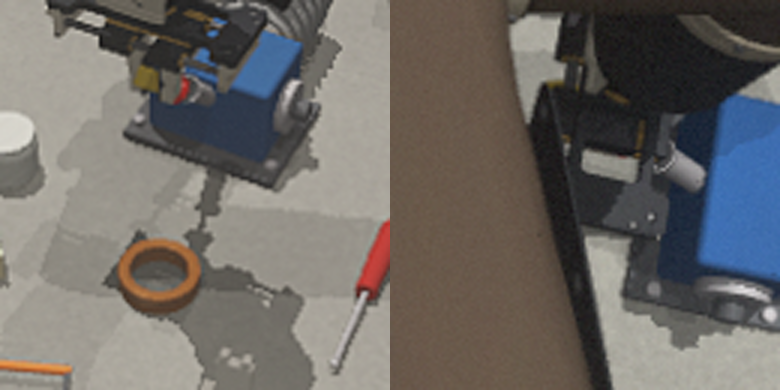

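Call:
{"method": "play_rows", "body": {"series": [[0,0.007,0,0.007,0],[0,0.014,0,0.014,0],[0,0.019,0,0.019,0],[0,0.022,0,0.022,0],[0,0.024,0,0.024,0],[0,0.026,0,0.026,0],[0,0.028,0,0.028,0],[0,0.028,0,0.028,0]]}}

```text
clock: 16.85
tool_pos: [0.5939, -0.203, 0.2294]
orientation: [180.0, -0.0, -101.5]
force: [0.1, -0.7, -0.4]
opening: 0.014
```

Run:
```python
from look import *
from tube import *
to([(G(s,0,45),YAW) for s in(.12,.124)])
```

```text
t 16.85 grasp [ 0.5939 -0.203   0.1824] rpy [ 179.98   -0.   -101.48] open 0.014 F [ 0.1 -0.7 -0.4] q [ -1.  19. -11.  -0. -61. -10.]
   [ 0.0011 -0.0001  0.0007] 0.02
   [ 0.0039 -0.0001  0.0035] 0.02
```

No contact yet; push on in small steps.

Call:
{"method": "play_rows", "body": {"series": [[0,0.001,0,0.001,0],[0,0.002,0,0.002,0],[0,0.003,0,0.003,0],[0,0.004,0,0.004,0],[0,0.004,0,0.004,0]]}}

```text
clock: 17.35
tool_pos: [0.5936, -0.2056, 0.227]
orientation: [-179.9, 0.1, -101.4]
force: [-2.5, 8.3, 9.0]
opening: 0.014
```

Run:
```python
from look import *
from tube import *
to([(G(s,0,45),YAW) for s in(.12,.124)])
look(10,(240,100),(330,160))
s=np.load("pics/side10.npz")["frame"]
cv2.imwrite("pics/z10.png",cv2.resize(s[110:145,280:330,::-1],None,fx=14,fy=14,interpolation=cv2.INTER_CUBIC))
```

```text
t 17.35 grasp [ 0.5936 -0.2055  0.18  ] rpy [-1.7992e+02  9.0000e-02 -1.0145e+02] open 0.014 F [-2.5  8.3  9. ] q [ -1.  19. -11.  -0. -60. -10.]
   [-0.0014  0.0001 -0.0017] 0.05
   [0.0014 0.0001 0.0011] 0.05
```

View pics/z10.png

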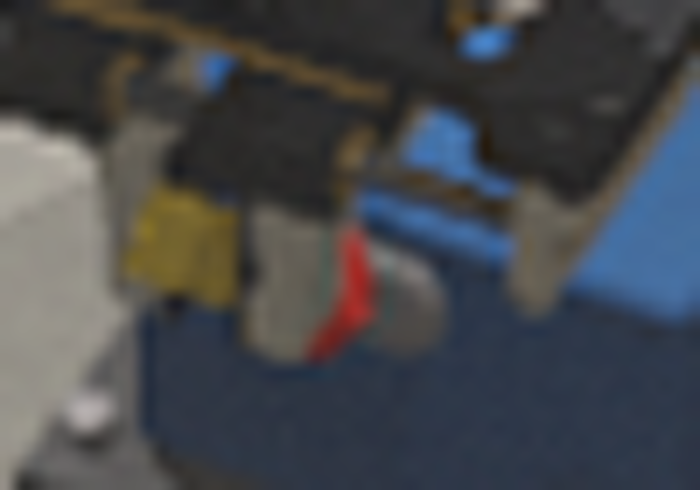

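Call:
{"method": "play_rows", "body": {"series": [[0,0.001,0,0.001,0],[0,0.001,0,0.001,0],[0,0.001,0,0.001,0],[0,0.001,0,0.001,0],[0,0.001,0,0.001,0],[0,0.001,0,0.001,0],[0,0.001,0,0.001,0],[0,0.001,0,0.001,0]]}}

```text
clock: 18.25
tool_pos: [0.5936, -0.2057, 0.2269]
orientation: [-179.9, 0.1, -101.4]
force: [-4.7, 13.8, 16.1]
opening: 0.0136
```

Run:
```python
from look import *
from tube import *
o,R,g=st();d=g-M;h=np.array([np.cos(np.radians(YAW)),np.sin(np.radians(YAW)),0]);u=d@h;z=d[2]
print("axial out",(z-u)*.7071,"perp e",(z+u)*.7071,"lat",d@[-h[1],h[0],0],"F",o["force"])
to([])
```

```text
axial out 0.06370129462305174 perp e -0.0001738946986532268 lat 0.00019190462102684023 F [-4.7231778  13.83450966 16.07461973]
t 18.25 grasp [ 0.5937 -0.2056  0.1799] rpy [-1.7988e+02  1.4000e-01 -1.0142e+02] open 0.0136 F [-4.7 13.8 16.1] q [ -1.  19. -11.  -0. -60. -10.]
```

Call:
{"method": "play_rows", "body": {"series": [[0,-0.004,0,-0.004,0],[0,-0.012,0,-0.012,0],[0,-0.025,0,-0.025,0],[0,-0.04,0,-0.04,0],[0,-0.055,0,-0.055,0],[0,-0.07,0,-0.07,0],[0,-0.085,0,-0.085,0],[0,-0.098,0,-0.098,0],[0,-0.106,0,-0.106,0],[0,-0.11,0,-0.11,0]]}}

```text
clock: 19.25
tool_pos: [0.6152, -0.099, 0.3356]
orientation: [-179.9, 0.0, -101.4]
force: [-1.1, -0.7, -1.1]
opening: 0.0137
```

Call:
{"method": "play_rows", "body": {"series": [[0,0,0,0,0],[0,0,0,0,0],[0,0,0,0,0]]}}

```text
clock: 19.55
tool_pos: [0.6145, -0.1004, 0.3338]
orientation: [179.9, -0.0, -101.5]
force: [0.2, -0.4, -1.1]
opening: 0.0136
```

```bash
sed -i 's/L=.186/L=.184/' tube.py
python3 - <<'E'
from look import *
from tube import *
o,R,g=st();to([(G(-.03,0,45),YAW),(G(.0,0,45),YAW),(G(.01,0,45),YAW)])
look(11,(240,100),(330,160))
from rodm import *
stem(11,g,np.radians(YAW),lo=.07,hi=.175,pmin=-75,pmax=-15)
E
```

```text
t 19.55 grasp [ 0.6145 -0.1004  0.2868] rpy [ 1.7992e+02 -2.0000e-02 -1.0151e+02] open 0.0136 F [ 0.2 -0.4 -1.1] q [  9.  14.  -3.  -0. -73. -20.]
   [ 0.001  -0.0004  0.0005] -0.01
   [ 0.0222 -0.0004  0.0217] -0.01
   [ 0.0293 -0.0005  0.0288] -0.01
top 11 81
 u [[0.0668, -0.0019, -0.0697], [0.0718, -0.0023, -0.0722], [0.0768, -0.003, -0.0822], [0.0825, 0.0004, -0.0818], [0.0877, 0.0001, -0.0848], [0.0926, -0.0009, -0.0939], [0.0976, -0.0015, -0.0958], [0.1039, 0.0044, -0.1053], [0.1094, 0.0018, -0.1078], [0.1144, -0.0021, -0.1148], [0.1214, -0.0008, -0.1236]]
 pitch -44.9 z0 -0.0015
side 11 23
 u [[0.0662, -0.0039, -0.0774], [0.0742, -0.0063, -0.0829], [0.0781, -0.0013, -0.0881], [0.0793, -0.004, -0.0918], [0.083, -0.0054, -0.0942], [0.0886, -0.0059, -0.0947], [0.0944, -0.0032, -0.1045], [0.0973, -0.005, -0.1021], [0.1028, -0.0058, -0.1142], [0.1038, -0.0052, -0.1112], [0.1133, -0.004, -0.1195], [0.1182, -0.0051, -0.1271]]
 pitch -44.8 z0 -0.0083
```

View pics/v11.png

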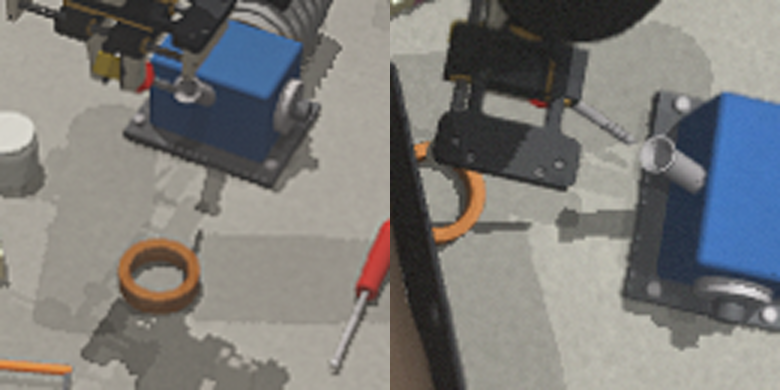

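Run:
```python
from tube import *
h=np.array([np.cos(np.radians(YAW)),np.sin(np.radians(YAW)),0])
P=[G(.010-.001*f,.0045*f,45-47*f) for f in np.linspace(0,1,25)]
for k in(0,8,16):
    print([[0,round(float((q-P[k])@h),3),0,round(float(P[k][2]-q[2]),3),0] for q in P[k+1:k+9]])
```

```text
[[0, -0.004, 0, 0.004, 0], [0, -0.008, 0, 0.009, 0], [0, -0.012, 0, 0.014, 0], [0, -0.016, 0, 0.018, 0], [0, -0.02, 0, 0.023, 0], [0, -0.023, 0, 0.028, 0], [0, -0.026, 0, 0.033, 0], [0, -0.029, 0, 0.039, 0]]
[[0, -0.003, 0, 0.005, 0], [0, -0.006, 0, 0.011, 0], [0, -0.008, 0, 0.016, 0], [0, -0.01, 0, 0.022, 0], [0, -0.012, 0, 0.028, 0], [0, -0.014, 0, 0.034, 0], [0, -0.016, 0, 0.039, 0], [0, -0.018, 0, 0.045, 0]]
[[0, -0.001, 0, 0.006, 0], [0, -0.002, 0, 0.012, 0], [0, -0.003, 0, 0.018, 0], [0, -0.004, 0, 0.024, 0], [0, -0.004, 0, 0.03, 0], [0, -0.004, 0, 0.036, 0], [0, -0.004, 0, 0.042, 0], [0, -0.004, 0, 0.049, 0]]
```

Call:
{"method": "play_rows", "body": {"series": [[0,0.008,0,0.007,0],[0,0.015,0,0.014,0],[0,0.021,0,0.021,0],[0,0.026,0,0.025,0],[0,0.029,0,0.029,0],[0,0.029,0,0.029,0],[0,0.029,0,0.029,0]]}}

```text
clock: 20.35
tool_pos: [0.6092, -0.1284, 0.3057]
orientation: [-180.0, -0.0, -101.5]
force: [0.7, -0.3, -0.9]
opening: 0.0136
```

Run:
```python
from look import *
from tube import *
to([(G(.01,0,45),YAW)])
look(12,(240,100),(330,160),)
```

```text
t 20.35 grasp [ 0.6092 -0.1284  0.2587] rpy [-179.99   -0.   -101.49] open 0.0136 F [ 0.7 -0.3 -0.9] q [  6.  15.  -5.   0. -70. -18.]
   [0.0008 0.     0.0007] 0.01
```

View pics/v12.png

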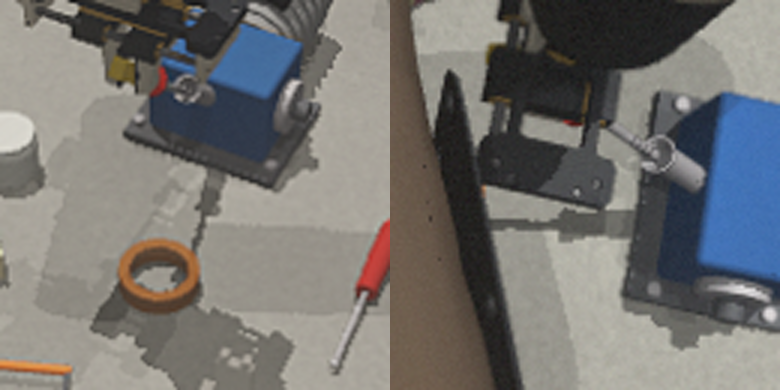

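Tip is back in the flare; lever down, first part.

Call:
{"method": "play_rows", "body": {"series": [[0,-0.004,0,0.004,0],[0,-0.008,0,0.009,0],[0,-0.012,0,0.014,0],[0,-0.016,0,0.018,0],[0,-0.02,0,0.023,0],[0,-0.023,0,0.028,0],[0,-0.026,0,0.033,0],[0,-0.029,0,0.039,0]]}}

```text
clock: 21.25
tool_pos: [0.6149, -0.0997, 0.2662]
orientation: [180.0, 0.0, -101.5]
force: [-0.5, 0.2, 2.3]
opening: 0.0139
```

Run:
```python
from look import *
from tube import *
o,R,g=st();to([])
look(13,(240,100),(330,160))
from rodm import *
stem(13,g,np.radians(YAW),lo=.07,hi=.165,pmin=-75,pmax=10)
```

```text
t 21.25 grasp [ 0.6149 -0.0997  0.2192] rpy [ 180.      0.   -101.48] open 0.0139 F [-0.5  0.2  2.3] q [  9.  17.  -8.  -0. -65. -20.]
top 13 121
 u [[0.0629, -0.0026, -0.0405], [0.0695, -0.0007, -0.042], [0.0777, -0.002, -0.0473], [0.0851, -0.0019, -0.0502], [0.0932, -0.0009, -0.056], [0.1009, -0.0007, -0.0594], [0.1091, 0.0002, -0.065], [0.1175, -0.0015, -0.0693], [0.1249, 0.0009, -0.0727], [0.1333, 0.0042, -0.079], [0.1423, 0.0003, -0.0835]]
 pitch -29.9 z0 -0.0014
side 13 8
 u [[0.0903, 0.0004, -0.0542], [0.0915, -0.0023, -0.054], [0.0919, -0.0022, -0.0585], [0.0943, -0.0043, -0.0555], [0.0952, -0.0039, -0.0605], [0.1011, -0.0044, -0.0652], [0.103, -0.0034, -0.0632], [0.1066, -0.0016, -0.0628]]
 pitch -31.5 z0 -0.0001
```

View pics/v13.png

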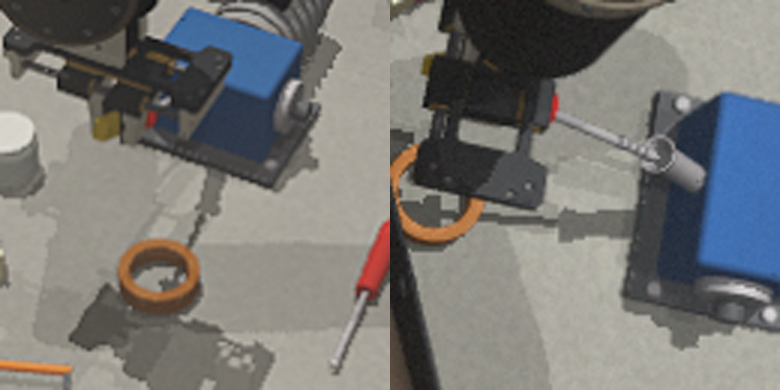

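Call:
{"method": "play_rows", "body": {"series": [[0,-0.003,0,0.005,0],[0,-0.006,0,0.011,0],[0,-0.008,0,0.016,0],[0,-0.01,0,0.022,0],[0,-0.012,0,0.028,0],[0,-0.014,0,0.034,0],[0,-0.016,0,0.039,0],[0,-0.018,0,0.045,0]]}}

```text
clock: 22.15
tool_pos: [0.6184, -0.0823, 0.2212]
orientation: [180.0, -0.0, -101.5]
force: [0.5, -0.9, 1.8]
opening: 0.0141
```

Call:
{"method": "play_rows", "body": {"series": [[0,-0.001,0,0.006,0],[0,-0.002,0,0.012,0],[0,-0.003,0,0.018,0],[0,-0.004,0,0.024,0],[0,-0.004,0,0.03,0],[0,-0.004,0,0.036,0],[0,-0.004,0,0.042,0],[0,-0.004,0,0.049,0],[0,-0.004,0,0.049,0],[0,-0.004,0,0.049,0]]}}

```text
clock: 23.15
tool_pos: [0.6191, -0.0785, 0.1723]
orientation: [180.0, -0.0, -101.5]
force: [0.9, 0.5, -0.5]
opening: 0.0142
```

Run:
```python
from look import *
from tube import *
o,R,g=st();to([(G(.009,.0045,-2),YAW)])
look(14,(240,100),(330,160))
from rodm import *
stem(14,g,np.radians(YAW),lo=.07,hi=.17,pmin=-40,pmax=20)
```

```text
t 23.15 grasp [ 0.6191 -0.0785  0.1253] rpy [ 1.7996e+02 -1.0000e-02 -1.0149e+02] open 0.0142 F [ 0.9  0.5 -0.5] q [ 11.  21. -15.  -0. -54. -22.]
   [ 0.0004 -0.0003 -0.0001] 0.01
top 14 167
 u [[0.0702, -0.0026, 0.0014], [0.0799, 0.0008, 0.0063], [0.0894, 0.001, 0.0051], [0.1, -0.003, 0.0022], [0.1097, 0.0033, 0.0048], [0.1193, -0.0019, 0.0066], [0.1294, 0.0022, 0.0091], [0.1393, 0.0027, 0.0063], [0.1485, 0.0051, 0.0052], [0.1594, 0.0021, 0.0088], [0.1671, -0.0006, 0.0079]]
 pitch 1.6 z0 0.0024
side 14 51
 u [[0.1053, 0.0001, 0.0048], [0.1095, -0.0046, -0.001], [0.1178, -0.0004, 0.0067], [0.1233, -0.0011, 0.0023], [0.132, 0.0032, 0.0013], [0.1363, -0.0048, 0.0011], [0.1466, -0.0032, 0.0001], [0.1542, -0.0027, 0.006], [0.1569, -0.0047, 0.0087], [0.1633, 0.0017, 0.0049], [0.1687, 0.0077, 0.002]]
 pitch 1.8 z0 -0.0005
```

View pics/v14.png

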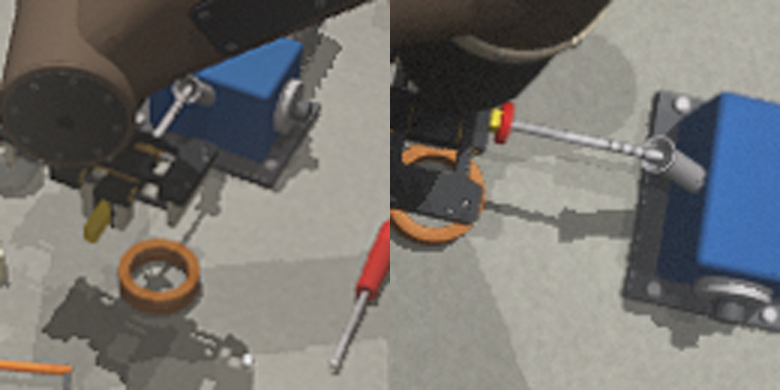

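Call:
{"method": "play_rows", "body": {"series": [[0,-0.01,0,0,0],[0,-0.025,0,0,0],[0,-0.045,0,0,0],[0,-0.06,0,-0.02,0],[0,-0.065,0,-0.05,0],[0,-0.065,0,-0.08,0],[0,-0.065,0,-0.1,0],[0,-0.065,0,-0.1,0]]}}

```text
clock: 24.05
tool_pos: [0.6337, -0.0132, 0.2764]
orientation: [-179.7, 0.1, -101.4]
force: [-0.0, 0.1, -1.1]
opening: 0.0137
```

Run:
```python
from go import *
to([((.5142,.2681,.22),-45),((.5142,.2681,.095),-45)])
```

```text
t 24.05 grasp [ 0.634  -0.0132  0.2294] rpy [-1.7967e+02  1.2000e-01 -1.0141e+02] open 0.0137 F [-0.   0.1 -1.1] q [ 16.  17.  -6.   0. -66. -28.]
   [-0.252   0.1731  0.0089] -56.41
   [-0.2518  0.1738  0.1339] -56.41
```

Call:
{"method": "play_rows", "body": {"series": [[0,-0.01,0.007,0,-2],[0,-0.03,0.02,0,-6],[0,-0.055,0.037,0,-11],[0,-0.08,0.055,0,-17],[0,-0.105,0.072,0,-23],[0,-0.13,0.09,0,-29],[0,-0.155,0.107,0,-35],[0,-0.18,0.124,0,-41],[0,-0.205,0.141,0,-47],[0,-0.225,0.155,0,-51]]}}

```text
clock: 25.05
tool_pos: [0.5232, 0.2386, 0.2713]
orientation: [179.9, 0.0, -50.1]
force: [0.7, 0.2, -0.2]
opening: 0.0139
```

Run:
```python
from go import *
to([((.5142,.2681,.22),-45),((.5142,.2681,.095),-45)])
```

```text
t 25.05 grasp [0.5232 0.2386 0.2243] rpy [ 1.7989e+02  3.0000e-02 -5.0120e+01] open 0.0139 F [ 0.7  0.2 -0.2] q [ 44.  12. -14.  -0. -64.  -4.]
   [-0.0284 -0.0121  0.0043] -5.12
   [-0.0283 -0.0123  0.1293] -5.12
```

Call:
{"method": "play_rows", "body": {"series": [[0,-0.015,-0.006,0,-3],[0,-0.025,-0.011,0.01,-5],[0,-0.028,-0.012,0.03,-5],[0,-0.028,-0.012,0.055,-5],[0,-0.028,-0.012,0.08,-5],[0,-0.028,-0.012,0.1,-5],[0,-0.028,-0.012,0.115,-5],[0,-0.028,-0.012,0.124,-5],[0,-0.028,-0.012,0.128,-5],[0,-0.028,-0.012,0.128,-5]]}}

```text
clock: 26.05
tool_pos: [0.5165, 0.2657, 0.144]
orientation: [179.9, -0.0, -45.5]
force: [1.0, -0.2, 0.2]
opening: 0.0138
```

Call:
{"method": "play_rows", "body": {"series": [[0,0,0,0,0],[0,0,0,0,0],[0,0,0,0,0]]}}

```text
clock: 26.35
tool_pos: [0.5167, 0.2661, 0.1453]
orientation: [-179.9, -0.0, -45.5]
force: [0.2, -0.8, -1.4]
opening: 0.0139
```

Run:
```python
from look import *
o,R,g=st();to([((.5142,.2681,.095),-45)])
look(15,(190,170),(180,140))
from rodm import *
y=np.radians(o["orientation"][2])
print("tip est",g+.184*np.array([np.cos(y),np.sin(y),.028]))
stem(15,g,y,lo=.07,hi=.18,pmin=-15,pmax=20)
```

```text
t 26.35 grasp [0.5168 0.2661 0.0983] rpy [-179.93   -0.    -45.47] open 0.0139 F [ 0.2 -0.8 -1.4] q [ 47.  20. -22.   0. -48.  -2.]
   [-0.0032  0.0005  0.0033] -0.47
tip est [0.64579151 0.13496027 0.10349086]
top 15 174
 u [[0.07, 0.002, 0.0055], [0.0799, -0.0032, 0.0018], [0.091, -0.0008, 0.0011], [0.1021, 0.0008, 0.0038], [0.1131, 0.0023, 0.0066], [0.1231, -0.0032, 0.0042], [0.1343, -0.0011, 0.0047], [0.1454, -0.0027, 0.0071], [0.155, 0.0011, 0.0072], [0.1666, -0.003, 0.0061], [0.1774, -0.0017, 0.0099]]
 pitch 2.4 z0 0.0001
side 15 45
 u [[0.1296, 0.0008, 0.0101], [0.1351, 0.0042, 0.0056], [0.1409, 0.0041, 0.0075], [0.1439, 0.0026, 0.0073], [0.1487, 0.0032, 0.0064], [0.1521, -0.0013, 0.0039], [0.1566, -0.0009, 0.0077], [0.1597, 0.0004, 0.0094], [0.1648, 0.0041, 0.0057], [0.168, 0.0022, 0.0097], [0.1712, -0.0022, 0.0074], [0.1758, 0.0014, 0.0089]]
 pitch 1.0 z0 0.0049
```

View pics/v15.png

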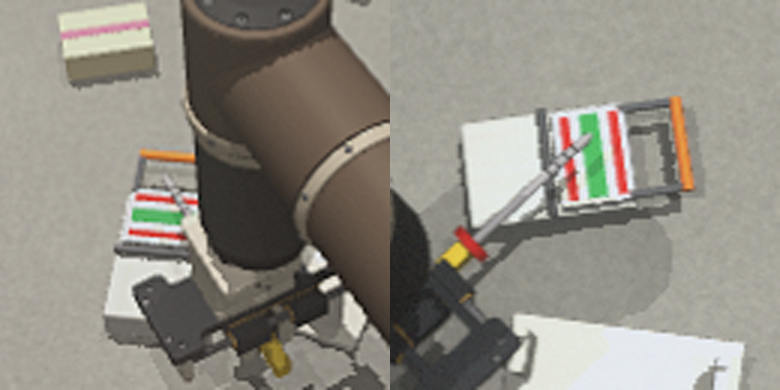

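Run:
```python
from plant import close_job,get_obs
o=get_obs();print(o["clock"],o["qvel"].round(2),o["opening"],o["tool_pos"])
print(close_job())
```

```text
26.45 [-0.06  0.14 -0.15  0.01  0.06 -0.01] 0.013646762710458562 [0.51660218 0.26600833 0.14510863]
the job is handed in; nothing more can be done
None
```

I flipped the card, checked the gear unit with the level rod, and handed the job in at 26.5 s of the 67 s allowed. No verdict is reported.

- **Card:** I carried it over by the orange bar until it pressed on its stop. The bar ended at about 3.13 rad from the hinge, and the last pictures show the card flat with its banded face up.
- **Rod into the tube:** The tool cannot be tilted, so I put the tip in the tube's flared mouth and swung the rod between the pads to about 45 degrees. I then pushed it in until the collar stopped on the mouth. The force reached about 21 N straight along the tube's axis with no further movement, and I held it there for over 0.8 s.
- **Drawing out:** I drew the rod right out, with the tip about 30 mm clear of the mouth. I then set the tip back in the flare and swung the rod level again.
- **Final pose:**
  - The rod is held with an opening of 13.6 mm on the 14 mm handle.
  - The tip is estimated about 3 mm from the middle of the banded face and about 0.103 m above the bench.
  - The arm is essentially still.

The two cameras disagreed slightly. The rod's slope read 2.4 degrees from the top camera and 1.0 from the side, both within the 8.5 allowed. They also differed by 3 to 4 mm on where the tube's mouth was.

I did not measure the loose things again at the end. Those visible in the pictures looked undisturbed, and I saw no unexpected force readings.

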